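# Bolt down a pressure pot lid crosswise and shut its vent

### The job

Close up the small pressure pot for curing: turn its four lid knobs down clockwise in crosswise order (one knob, then the one diagonally opposite, then the other diagonal pair), first only about an eighth of a turn each, then in the same crosswise way a second time, bringing each hard up to its stop, so that the lid goes down level on its seal. Only when all four are tight, swing the red vent lever fully shut, clockwise, so that it lies square across its pipe; leave the things standing round the pot alone.

Things in the scene. Friction and masses are not known exactly. Their poses are not given: they have to be found in the camera images.
- pot: cream pressure pot, 120 mm wide, 94 mm to the rim, fixed. Origin: centre of its underside, z up; -x points along the vent pipe (60 mm up, 150 mm out), roughly to the robot; studs 63 mm out, at 45 degrees to x and y. A wall pier at the left (world y 0.34, beyond x 0.45) and the tall trimmer at the right (y -0.02) leave little room: keep a wide gripper's long side roughly fore and aft (world x).
- lid: loose aluminium lid on the red seal, 112 mm disc, 10 mm thick, with forked lugs round the studs (to 79 mm from the axis) and a flat 42 mm gauge in the middle (top 16 mm above the origin). Origin: centre of its underside, z up. It can tilt and sinks about 1.5 mm as the knobs go down.
- knob_1 (a joint): clamp knob 1, at the pot's +x+y side: tightening turn, 0 = quite loose, 1.75 = fully tight, hard against its stop. Tightens clockwise from above; starts between 0 and 0.2, stays where left (friction about 0.1 N m; grip slips or the wrist stalls at the stop). It sinks 1.4 mm per rad, pressing the lid down.
- knob_2 (a joint): clamp knob 2, next clockwise from above (+x-y): tightening turn, 0 = quite loose, 1.75 = fully tight, hard against its stop. Tightens clockwise from above; starts between 0 and 0.2, stays where left (friction about 0.1 N m; grip slips or the wrist stalls at the stop). It sinks 1.4 mm per rad, pressing the lid down.
- knob_3 (a joint): clamp knob 3, opposite knob 1 (-x-y): tightening turn, 0 = quite loose, 1.75 = fully tight, hard against its stop. Tightens clockwise from above; starts between 0 and 0.2, stays where left (friction about 0.1 N m; grip slips or the wrist stalls at the stop). It sinks 1.4 mm per rad, pressing the lid down.
- knob_4 (a joint): clamp knob 4, opposite knob 2 (-x+y): tightening turn, 0 = quite loose, 1.75 = fully tight, hard against its stop. Tightens clockwise from above; starts between 0 and 0.2, stays where left (friction about 0.1 N m; grip slips or the wrist stalls at the stop). It sinks 1.4 mm per rad, pressing the lid down.
- knob_1_grip (a point): middle of knob 1's black fluted round head on its upright turning axis: 43 mm across, 26 mm tall (13 mm above and below this point, plus a small 3 mm boss on top), 30 mm above the lid's lugs, about 137 mm above the worktop. Can be gripped across any diameter; 89 mm to each neighbouring knob. Turns with the knob; its x points to the white mark on top.
- knob_2_grip (a point): middle of knob 2's black fluted round head on its upright turning axis: 43 mm across, 26 mm tall (13 mm above and below this point, plus a small 3 mm boss on top), 30 mm above the lid's lugs, about 137 mm above the worktop. Can be gripped across any diameter; 89 mm to each neighbouring knob. Turns with the knob; its x points to the white mark on top.
- knob_3_grip (a point): middle of knob 3's black fluted round head on its upright turning axis: 43 mm across, 26 mm tall (13 mm above and below this point, plus a small 3 mm boss on top), 30 mm above the lid's lugs, about 137 mm above the worktop. Can be gripped across any diameter; 89 mm to each neighbouring knob. Turns with the knob; its x points to the white mark on top.
- knob_4_grip (a point): middle of knob 4's black fluted round head on its upright turning axis: 43 mm across, 26 mm tall (13 mm above and below this point, plus a small 3 mm boss on top), 30 mm above the lid's lugs, about 137 mm above the worktop. Can be gripped across any diameter; 89 mm to each neighbouring knob. Turns with the knob; its x points to the white mark on top.
- vent (a joint): red vent lever: 0 = open, in line with the pipe, pointing away from the pot; 1.571 = shut, square across the pipe, against its stop, pointing to the pot's +y. Shuts clockwise from above; starts between 0 and 0.15; stays where it is left (friction 0.12 N m).
- vent_pivot (a point): upright turning axis of the vent lever, at the mid height of the lever (102 mm above the worktop), 105 mm from the pot's axis.
- vent_tip (a point): a point 80 mm from vent_pivot along the lever, 2 mm from its end, at mid height. The red grip is 17 mm wide and 11 mm thick and runs from 30 to 82 mm from the pivot; below it is free air, the end of the pipe lies 32 mm lower.
- cast_a: plaster cast of teeth, 59x72x27 mm, in front of the model trimmer; origin under its centre; leave alone.
- cast_d: yellowish plaster cast, 57x70x26 mm, on the front of the worktop; origin under its centre; leave alone.
- tray_blue: blue impression tray, 92x66x18 mm; origin under its centre; leave alone.
- jar_wax: small jar with a crimson lid, 44 mm wide, 50 mm tall; origin under its centre; leave alone.
- tumbler: grey drinking tumbler, 66 mm wide, 78 mm tall; origin under its centre; leave alone.

How it is judged:
On the way, in this order (a step that is already met when the one before it is completed fails the run):
1. first round: all four knobs turned down part of the way, none yet tight (value of joint knob_1 between 0.5 and 1.35 rad and value of joint knob_2 between 0.5 and 1.35 rad and value of joint knob_3 between 0.5 and 1.35 rad and value of joint knob_4 between 0.5 and 1.35 rad), for 0.1 s.
2. second round: all four knobs up to their stops (value of joint each of knob_1, knob_2, knob_3, knob_4 above 1.6 rad), for 0.1 s.
3. vent lever shut (value of joint vent above 1.4 rad), for 0.1 s.
At the end, for the whole second after the job is handed in: All four knobs read above 1.6 rad (stop at 1.75), the vent lever is above 1.4 rad (shut is 1.571), and the lid lies level (within 0.015 rad) and central (6 mm) on the pot (all of step 2 and value of joint vent above 1.4 rad and angle between lid's own z axis and vertical below 0.015 rad and horizontal distance between lid and pot below 0.006 m and linear speed of lid below 0.02 m/s); the robot touches nothing.
It fails at once if a knob is taken beyond 1.35 rad while another is still under 0.5 rad (one at a time instead of in passes) (value of joint any of knob_1, knob_2, knob_3, knob_4 above 1.35 rad and value of joint any of knob_1, knob_2, knob_3, knob_4 below 0.5 rad).
It fails at once if not crosswise: two neighbouring knobs are past 0.5 rad (first round) or past 1.35 rad (second round) while the other two are not (((value of joint each of knob_1, knob_2 above 0.5 rad and value of joint each of knob_3, knob_4 below 0.5 rad) or (value of joint each of knob_2, knob_3 above 0.5 rad and value of joint each of knob_4, knob_1 below 0.5 rad) or (value of joint each of knob_3, knob_4 above 0.5 rad and value of joint each of knob_1, knob_2 below 0.5 rad) or (value of joint each of knob_4, knob_1 above 0.5 rad and value of joint each of knob_2, knob_3 below 0.5 rad)) or ((value of joint each of knob_1, knob_2 above 1.35 rad and value of joint each of knob_3, knob_4 below 1.35 rad) or (value of joint each of knob_2, knob_3 above 1.35 rad and value of joint each of knob_4, knob_1 below 1.35 rad) or (value of joint each of knob_3, knob_4 above 1.35 rad and value of joint each of knob_1, knob_2 below 1.35 rad) or (value of joint each of knob_4, knob_1 above 1.35 rad and value of joint each of knob_2, knob_3 below 1.35 rad))).
It fails at once if the lid is cocked: tilted by more than 0.03 rad (angle between lid's own z axis and vertical above 0.03 rad).
It fails at once if the vent lever is swung past 0.5 rad before all knobs are tight (1.5 rad) (value of joint vent above 0.5 rad and value of joint any of knob_1, knob_2, knob_3, knob_4 below 1.5 rad).
It fails at once if a bystander (cast_a, cast_d, tray_blue, jar_wax or tumbler) is moved by more than 30 mm (distance of any of cast_a, cast_d, tray_blue, jar_wax, tumbler from where it was at the start of the episode above 0.03 m).
It also fails if it takes over 72 s, if anything falls off the work surface, if the arm or the gripper's body presses on something with over 40 N, if the wrist force passes 120 N, or if a joint passes its speed limit or range.

### The arm

A 6-joint arm with a two-finger parallel gripper is mounted at the origin on a cart in front of the work surface, level with it; the furniture and walls round the work are solid. World frame = base frame: x ahead of the robot, y to its left, z up, the work surface at z = 0. Lengths are in m, angles in rad, forces in N, time in s.
With the tool pointing down it reaches from about 0.275 to 1 m from the base axis. Payload 8.4 kg.
Tool frame: the origin (TCP) lies on the centre line of the jaws, within the pads' length; the fingertips stand 25 mm ahead of it and the grasp point (between the pads) lies 6 mm ahead of it; z points along the fingers, y is the direction in which the jaws open and shut (so a half turn about z gives the same grasp; the last joint's range is limited). The gripper opens to 85 mm and grips with 20 to 120 N. Pads are 22 mm wide; open, the fingers measure 114 mm over their backs; the gripper's body (76 mm by 85 mm) begins 54 mm behind the grasp point. The pads swing forward as they close: fully open they stand 13 mm farther back than shut.
Start: joints at [1.229, 0.353, 1.633, -0, 1.155, -0.002], TCP at [0.208, 0.589, 0.256] pointing down, gripper open.
Joint ranges: [-2.63, 2.63], [-0.92, 2.1], [0.06, 2.66], [-1.3, 4.44], [0, 2.69], [-3.02, 3.02]. Speed limits (rad/s): [2.22, 2.22, 2.79, 3.14, 3.14, 3.14].

### API

Orientations are given as a unit quaternion [x, y, z, w].
In Python, from plant import arm gives the robot as it stands.
- The arm moves only by the tool apply_moves, never from a script. Its argument "rows" is a list that holds one entry, the list of rows, each a list of 7 numbers: the shift along the tool's x, y, z in cm, then the turn, a rotation vector about the tool's x, y, z in degrees, then the opening, from -1 (shut) to 1 (fully open), so that 0 is half open. In form: [[[x, y, z, wx, wy, wz, jaw], ...]]. A call has 1 to 10 rows; each row shifts and turns the pose as measured when the row begins, along the tool's axes as they then stand; what a row does not reach is not made up. A row lasts 1/12 s, in which the tool goes at most 41.7 mm and 7.16 degrees, less where a joint would pass 70% of its speed; a pose out of reach is approached as far as the arm can. A call is refused whole if a number of a shift passes 4.17 or a number of a turn 7.16, either way. A call with a gripper value outside its range is refused whole. The fingers move at their own pace and stop on an object; the grip force is fixed at half the most. Time passes only in rows, so rows that do not move let the fingers close. It gives the time, the measured TCP pose, the force and the opening at its end, in the units of the state.
- arm.state(): the state, without advancing time (a new reading comes with each control period).
- arm.read_camera(name): name is "scene" or "side" or "wrist"; returns (picture, depth): 400x640x3 uint8, blue, green, red; 400x640 float32, m along the optical axis (not along the pixel's ray), 0 where there is no reading.
- arm.camera_params(name): a dict with "mtx" (3x3 intrinsics, pixels), "cam_to_world" (4x4, takes a point from camera to world coordinates). Camera axes: x right, y up, looking along -z (the intrinsics and any distortion apply to the point x, -y, -z); pixel columns grow to the right and rows downward; lengths in m; the calibration is good to about 2 mm. A picture is of the moment at which its call begins: read the wrist's pose just before it. camera_params takes no time and is no camera call; for the wrist camera it gives the pose at the moment of the call.
- arm.sign_off(): hands the job in, once; it reports no verdict.
Trained networks look in the newest picture that a camera, given by its name, has taken for a name from the list of things; names that differ only in an ending like _2 or _b are one class to them, and where a whole thing is asked for, a point or a joint stands for the part that bears it (a point fixed in the world has none). Each returns a list of dicts, best first, with "p" (0 to 1); they miss things now and then, are a little off and sometimes report something else, mostly with a low value. They report only what shows in the picture. A call takes as long as a camera call.
- arm.look_for(target, camera): "centre" ([x, y, z] in m, in world coordinates, good to about 4 mm: the middle of the surface that is visible of it).
- arm.silhouettes(target, camera): "mask" (400x640 bool, what is visible of it).
The state is a dict: "time_s": time; "joints": joint angles; "qvel": joint speeds; "effort": joint torques, N m; "tool_pos": TCP position; "orientation": TCP orientation; "force": force on the tool from outside, world axes, zero at the start; "ft_torque": the same for the moment, N m; "grip_width": finger opening in m.
Only numpy, scipy, OpenCV 4.12 (cv2) and the standard library are available. Lean on these libraries where they do the work, as an engineer would, in place of code of your own. Each camera call takes 0.05 s, during which the arm holds its last target.

## Working session

There is one attempt and no reset: what is moved stays moved. The work goes in short steps, Python scripts to look and compute and a tool call to move; the robot and the scene stay as the last step left them, time stands still between calls to the robot, and variables do not carry over. Pictures are saved under pics/ and viewed, and the job is handed in when it is done.

Besides the shell and the picture viewer there is one more tool, called after ">>>" in YAML: its name, and indented under it one key for each argument. apply_moves: Moves the arm, as the interface text tells. Its arguments: {"type":"object","properties":{"rows":{"type":"array","items":{"type":"array","items":{"type":"array","items":{"type":"number"}}}}},"required":["rows"]}

```bash
ls; mkdir -p pics
python3 - <<'E'
from plant import arm
import cv2,numpy as np
s=arm.state(); print({k:np.round(v,3).tolist() for k,v in s.items()})
for c in ("scene","side","wrist"):
    p,d=arm.read_camera(c); cv2.imwrite(f"pics/a_{c}.png",p); np.save(f"pics/a_{c}.npy",d)
    P=arm.camera_params(c); print(c,np.round(P["mtx"],1).tolist(),np.round(P["cam_to_world"],3).tolist(),[k for k in P])
    for t in ("knob_1_grip","vent","lid","pot"):
        try: print(t,[(np.round(r["centre"],4).tolist(),round(r["p"],2)) for r in arm.look_for(t,c)])
        except Exception as e: print(t,e)
E
```

```text
pics
{'time_s': 0.0, 'joints': [1.229, 0.354, 1.634, -0.0, 1.155, -0.002], 'qvel': [0.0, -0.0, 0.0, 0.0, -0.0, 0.001], 'effort': [-0.0, -60.526, -34.206, -0.0, 0.009, -0.0], 'tool_pos': [0.208, 0.589, 0.256], 'orientation': [0.169, 0.986, -0.001, -0.0], 'force': [0.017, 0.551, -0.029], 'ft_torque': [-0.029, 0.006, -0.065], 'grip_width': 0.085}
scene [[490.7, 0.0, 316.5], [0.0, 490.7, 200.8], [0.0, 0.0, 1.0]] [[-0.439, 0.374, -0.817, -0.407], [-0.899, -0.176, 0.402, 0.5], [0.007, 0.911, 0.413, 0.545], [0.0, 0.0, 0.0, 1.0]] ['mtx', 'cam_to_world']
knob_1_grip [([0.6135, 0.2275, 0.1465], 0.48)]
vent [([0.4235, 0.1691, 0.1071], 0.65)]
lid [([0.5511, 0.1705, 0.1079], 0.69), ([0.6121, 0.226, 0.1417], 0.49)]
pot [([0.5313, 0.1865, 0.093], 0.72)]
side [[377.2, 0.0, 321.5], [0.0, 377.2, 192.9], [0.0, 0.0, 1.0]] [[0.413, 0.465, -0.783, -0.199], [-0.91, 0.227, -0.346, -0.269], [0.016, 0.856, 0.517, 0.589], [0.0, 0.0, 0.0, 1.0]] ['mtx', 'cam_to_world']
knob_1_grip [([0.6132, 0.2162, 0.146], 0.61)]
vent [([0.4303, 0.164, 0.103], 0.49)]
lid [([0.5539, 0.1848, 0.1067], 0.88), ([0.4352, 0.1642, 0.1031], 0.56)]
pot [([0.5353, 0.1574, 0.0949], 0.74)]
wrist [[287.4, 0.0, 320.1], [0.0, 287.4, 200.3], [0.0, 0.0, 1.0]] [[0.333, -0.9, -0.28, 0.136], [0.943, 0.318, 0.099, 0.615], [-0.0, -0.297, 0.955, 0.374], [0.0, 0.0, 0.0, 1.0]] ['mtx', 'cam_to_world']
knob_1_grip [([0.4113, 0.2672, 0.0627], 0.48)]
vent []
lid []
pot []
```

View pics/a_scene.png

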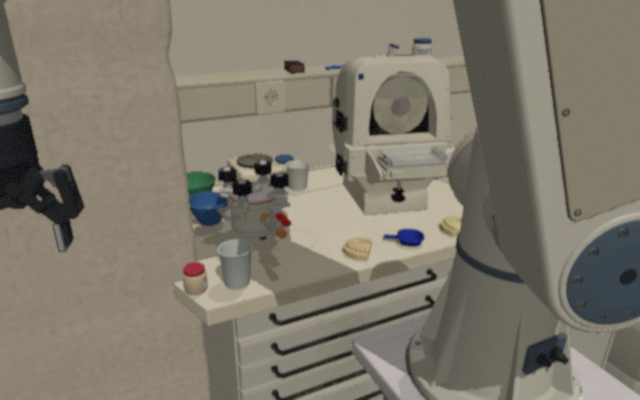

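View pics/a_side.png

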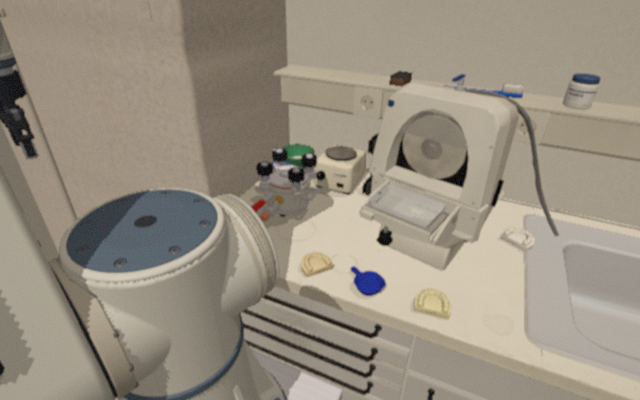

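View pics/a_wrist.png

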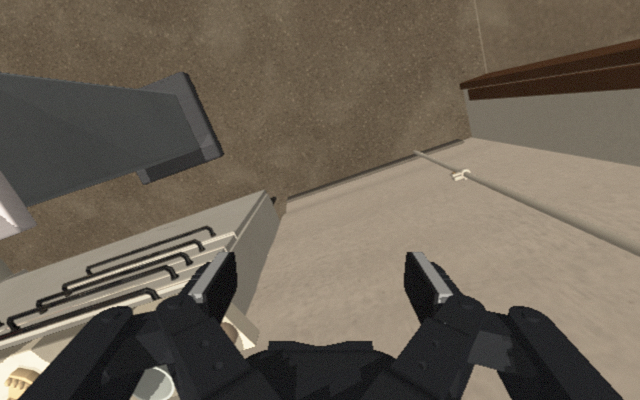

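The scene view shows the four black knobs at about (228,175), (243,188), (263,168) and (280,181). The red lever is at (283,220), the tumbler at (235,265) and the jar at (195,278). The wrist camera can't see the pot yet, so I'll move it over.

```bash
cat > h.py <<'E'
from plant import arm
import cv2,numpy as np
from scipy.spatial.transform import Rotation as R
def yaw(s=None):
    s=s or arm.state(); y=R.from_quat(s["orientation"]).as_matrix()[:,1]; return np.degrees(np.arctan2(y[1],y[0]))
def mk(y):  # tool down, tool y at yaw
    y=np.radians(y); Y=np.array([np.cos(y),np.sin(y),0]); Z=np.array([0,0,-1.]); return R.from_matrix(np.stack([np.cross(Y,Z),Y,Z],1))
def plan(p,yw,n,jaw,seq=None):
    s=arm.state(); p0=np.array(s["tool_pos"]); r=R.from_quat(s["orientation"]); T=mk(yw)
    rv=(r.inv()*T).as_rotvec()
    out=[]
    for i in range(n):
        d=r.inv().apply((np.array(p)-p0)/n)*100
        out.append([*[round(float(x),2) for x in d],*[round(float(x),1) for x in np.degrees(rv/n)],jaw])
        r=r*R.from_rotvec(rv/n)
    print(out)
def st():
    s=arm.state(); print(round(s["time_s"],2),"p",np.round(s["tool_pos"],4),"yaw",round(yaw(s),1),"q",np.round(s["joints"],3),"F",np.round(s["force"],1),"T",np.round(s["ft_torque"],2),"w",round(s["grip_width"],4),"zt",np.round(R.from_quat(s["orientation"]).as_matrix()[:,2],3))
E
python3 -c "
from h import *
plan([0.29,0.3,0.36],20,10,1)
for c in ('scene','side'):
  for t in ('tumbler','jar_wax','cast_d'):
    print(c,t,[(np.round(r['centre'],3).tolist(),round(r['p'],2)) for r in arm.look_for(t,c)])
"
```

```text
[[-1.73, -2.45, -1.04, 0.0, 0.0, 5.1, 1], [-1.94, -2.29, -1.04, 0.0, 0.0, 5.1, 1], [-2.14, -2.11, -1.04, 0.0, 0.0, 5.1, 1], [-2.32, -1.92, -1.04, 0.0, 0.0, 5.1, 1], [-2.48, -1.7, -1.04, 0.0, 0.0, 5.1, 1], [-2.62, -1.48, -1.04, 0.0, 0.0, 5.1, 1], [-2.74, -1.24, -1.04, 0.0, 0.0, 5.1, 1], [-2.84, -1.0, -1.04, 0.0, 0.0, 5.1, 1], [-2.91, -0.74, -1.04, 0.0, 0.0, 5.1, 1], [-2.97, -0.48, -1.04, 0.0, 0.0, 5.1, 1]]
scene tumbler [([0.374, 0.284, 0.054], 0.67)]
scene jar_wax [([0.383, 0.358, 0.036], 0.94)]
scene cast_d [([0.383, 0.016, 0.017], 0.82), ([0.382, -0.235, 0.02], 0.71), ([0.371, 0.282, 0.055], 0.41)]
side tumbler []
side jar_wax []
side cast_d [([0.374, -0.259, 0.018], 0.97), ([0.386, 0.001, 0.019], 0.84)]
```

>>> apply_moves:
  rows:
    - [[-1.7, -2.4, -1, 0, 0, 5, 1], [-1.9, -2.3, -1, 0, 0, 5, 1], [-2.1, -2.1, -1, 0, 0, 5, 1], [-2.3, -1.9, -1, 0, 0, 5, 1], [-2.5, -1.7, -1, 0, 0, 5, 1], [-2.6, -1.5, -1, 0, 0, 5, 1], [-2.7, -1.2, -1, 0, 0, 5, 1], [-2.8, -1, -1, 0, 0, 5, 1], [-2.9, -0.7, -1, 0, 0, 5, 1], [-3, -0.5, -1, 0, 0, 5, 1]]

```text
time_s: 1.88
tool_pos: [0.2867, 0.2931, 0.357]
orientation: [0.583, 0.813, -0.001, 0.0]
force: [0.5, -0.1, 0.1]
grip_width: 0.0856
```

```bash
python3 -c "
from h import *
st()
plan([0.53,0.18,0.34],0,10,1)"
```

```text
1.88 p [0.2867 0.2931 0.357 ] yaw 18.7 q [ 0.793 -0.091  1.925 -0.     1.309  0.466] F [ 0.5 -0.1  0.1] T [-0.04  0.01  0.03] w 0.0856 zt [-0.001 -0.001 -1.   ]
[[-1.85, 1.94, 0.17, -0.0, 0.0, 1.9, 1], [-1.79, 2.0, 0.17, -0.0, 0.0, 1.9, 1], [-1.72, 2.06, 0.17, -0.0, 0.0, 1.9, 1], [-1.65, 2.11, 0.17, -0.0, 0.0, 1.9, 1], [-1.58, 2.17, 0.17, -0.0, 0.0, 1.9, 1], [-1.51, 2.22, 0.17, -0.0, 0.0, 1.9, 1], [-1.44, 2.27, 0.17, -0.0, 0.0, 1.9, 1], [-1.36, 2.31, 0.17, -0.0, 0.0, 1.9, 1], [-1.29, 2.35, 0.17, -0.0, 0.0, 1.9, 1], [-1.21, 2.4, 0.17, -0.0, 0.0, 1.9, 1]]
```

>>> apply_moves:
  rows:
    - [[-1.9, 1.9, 0.2, 0, 0, 1.9, 1], [-1.8, 2, 0.2, 0, 0, 1.9, 1], [-1.7, 2.1, 0.2, 0, 0, 1.9, 1], [-1.7, 2.1, 0.2, 0, 0, 1.9, 1], [-1.6, 2.2, 0.2, 0, 0, 1.9, 1], [-1.5, 2.2, 0.2, 0, 0, 1.9, 1], [-1.4, 2.3, 0.2, 0, 0, 1.9, 1], [-1.4, 2.3, 0.2, 0, 0, 1.9, 1], [-1.3, 2.4, 0.2, 0, 0, 1.9, 1], [-1.2, 2.4, 0.2, 0, 0, 1.9, 1]]

```text
time_s: 2.72
tool_pos: [0.5378, 0.1647, 0.3435]
orientation: [0.717, 0.697, 0.005, 0.001]
force: [-0.1, 0.6, 0.0]
grip_width: 0.0852
```

```bash
python3 -c "
from h import *
st()
P=arm.camera_params('wrist')
p,d=arm.read_camera('wrist'); cv2.imwrite('pics/b_wrist.png',p); np.savez('pics/b.npz',p=p,d=d,m=P['mtx'],T=P['cam_to_world'])
for t in ('knob_1_grip','knob_1','vent_tip','lid'):
  print(t,[(np.round(r['centre'],4).tolist(),round(r['p'],2)) for r in arm.look_for(t,'wrist')])
"
```

```text
2.72 p [0.5378 0.1647 0.3435] yaw -1.6 q [0.293 0.177 1.672 0.003 1.282 0.319] F [-0.1  0.6  0. ] T [0.03 0.04 0.  ] w 0.0852 zt [ 0.009  0.006 -1.   ]
knob_1_grip [([0.6165, 0.2229, 0.1486], 0.75), ([0.5361, 0.217, 0.1496], 0.29)]
knob_1 [([0.6234, 0.1391, 0.1518], 0.86), ([0.62, 0.2245, 0.1501], 0.71), ([0.5404, 0.1307, 0.1517], 0.67), ([0.5343, 0.2151, 0.1511], 0.59)]
vent_tip [([0.4366, 0.1647, 0.1053], 0.97), ([0.5474, 0.1748, 0.1481], 0.36), ([0.6184, 0.2254, 0.1512], 0.29)]
lid [([0.582, 0.1759, 0.1107], 0.92), ([0.3834, -0.1301, 0.0108], 0.58)]
```

View pics/b_wrist.png

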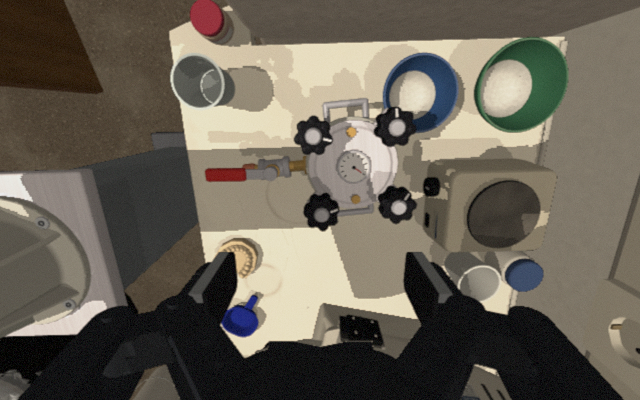

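The wrist view shows knob 1 at (396,126), knob 2 at (398,204), knob 3 at (321,210) and knob 4 at (313,135), with the red lever at (225,175). A blue bowl sits close behind and left of knob 1. Next I'll measure the knob tops, the lever and the bowl from depth.

```bash
cat >> h.py <<'E'
def cloud(d,m,T):
    v,u=np.mgrid[:400,:640]; x=(u-m[0,2])/m[0,0]*d; y=-(v-m[1,2])/m[1,1]*d
    c=np.stack([x,y,-d,np.ones_like(d)],-1)@np.array(T).T; c=c[...,:3]; c[d<=0]=np.nan; return c
E
python3 -c "
from h import *
z=np.load('pics/b.npz');W=cloud(z['d'],z['m'],z['T'])
for n,(u,v) in {1:(396,126),2:(398,204),3:(321,210),4:(313,135)}.items():
  w=W[v-28:v+29,u-28:u+29].reshape(-1,3); 
  k=w[(w[:,2]>.138)&(w[:,2]<.165)]
  c,r=cv2.minEnclosingCircle(((k[:,:2]-[.5,.1])*1000).astype(np.float32))
  print(n,len(k),np.round(k.mean(0),4),np.round(np.array(c)/1000+[.5,.1],4),r,np.round(np.percentile(k[:,2],[5,25,50,75,95]),4))
p=z['p'].astype(int);red=(p[...,2]>120)&(p[...,1]<60)&(p[...,0]<60); red[:100]=0
w=W[red]; w=w[(w[:,2]>.09)&(w[:,2]<.125)]; print('red',len(w),w.mean(0),w.min(0),w.max(0))
c=np.cov(w[:,:2].T); print(np.linalg.eigh(c))
b=W[55:135,380:462].reshape(-1,3); b=b[b[:,2]<.13]; print('bowl z',np.nanpercentile(b[:,2],[50,90,99])); bb=b[b[:,2]>.05];print(bb.min(0),bb.max(0))
g=W[40:130,475:570].reshape(-1,3);print('green',np.nanmax(g,0),np.nanmin(g,0))
mk=W[160:220,430:460].reshape(-1,3);print(np.nanmax(mk,0))
"
```

```text
1 1171 [0.6202 0.2237 0.1501] [0.6215 0.2228] 21.350345611572266 [0.1464 0.1495 0.1502 0.1511 0.1534]
2 977 [0.6267 0.1363 0.1497] [0.6281 0.1344] 21.314077377319336 [0.1425 0.1493 0.1502 0.151  0.1536]
3 933 [0.5395 0.13   0.1499] [0.5397 0.1278] 21.26112937927246 [0.1433 0.1495 0.1502 0.1511 0.1534]
4 1090 [0.5331 0.217  0.1508] [0.5331 0.2165] 21.259353637695312 [0.1488 0.1499 0.1506 0.1513 0.1538]
red 226 [0.42006836 0.16877829 0.10803996] [0.39575236 0.16323639 0.10500429] [0.44191599 0.17408945 0.10960491]
EighResult(eigenvalues=array([7.54113416e-06, 1.61580132e-04]), eigenvectors=array([[-0.00888204, -0.99996055],
       [-0.99996055,  0.00888204]]))
bowl z [0.02193268 0.05820493 0.06142397]
[0.6143993  0.21093172 0.05000276] [0.72419596 0.30707211 0.1285449 ]
green [0.90207109 0.33439798 0.06913613] [ 0.74661181  0.20607962 -0.00273975]
[0.7542349  0.16491123 0.0963527 ]
```

```bash
python3 -c "
from h import *
z=np.load('pics/b.npz');W=cloud(z['d'],z['m'],z['T'])
for n,(u,v) in {1:(396,126),2:(398,204),3:(321,210),4:(313,135)}.items():
  w=W[v-28:v+29,u-28:u+29].reshape(-1,3); k=w[(w[:,2]>.1475)&(w[:,2]<.165)]
  c,r=cv2.minEnclosingCircle(((k[:,:2]-[.5,.1])*1000).astype(np.float32)); print(n,np.round(k.mean(0),4),np.round(np.array(c)/1000+[.5,.1],4),r)
plan([0.6205,0.223,0.20],23,7,1)"
```

```text
1 [0.6211 0.2235 0.1506] [0.6212 0.2234] 21.226608276367188
2 [0.6276 0.1352 0.1506] [0.6283 0.1344] 21.128440856933594
3 [0.5395 0.1287 0.1506] [0.5395 0.1276] 21.082738876342773
4 [0.533  0.2169 0.1508] [0.5331 0.2165] 21.259353637695312
[[0.84, 1.17, 2.06, 0.1, -0.0, -3.5, 1], [0.77, 1.22, 2.06, 0.1, -0.0, -3.5, 1], [0.69, 1.27, 2.06, 0.1, -0.0, -3.5, 1], [0.61, 1.31, 2.05, 0.1, -0.0, -3.5, 1], [0.53, 1.35, 2.05, 0.1, -0.0, -3.5, 1], [0.45, 1.38, 2.05, 0.1, -0.0, -3.5, 1], [0.37, 1.41, 2.05, 0.1, -0.0, -3.5, 1]]
```

>>> apply_moves:
  rows:
    - [[0.8, 1.2, 2, 0.1, 0, -3.5, 1], [0.8, 1.2, 2, 0.1, 0, -3.5, 1], [0.7, 1.3, 2, 0.1, 0, -3.5, 1], [0.6, 1.3, 2, 0.1, 0, -3.5, 1], [0.5, 1.4, 2, 0.1, 0, -3.5, 1], [0.4, 1.4, 2, 0.1, 0, -3.5, 1], [0.4, 1.4, 2, 0.1, 0, -3.5, 1]]

```text
time_s: 3.55
tool_pos: [0.6186, 0.2311, 0.2087]
orientation: [0.54, 0.841, 0.005, 0.0]
force: [0.2, 0.3, 0.2]
grip_width: 0.0852
```

```bash
python3 -c "
from h import *
st()
P=arm.camera_params('wrist')
p,d=arm.read_camera('wrist'); cv2.imwrite('pics/c_wrist.png',p); np.savez('pics/c.npz',p=p,d=d,m=P['mtx'],T=P['cam_to_world'])
W=cloud(d,P['mtx'],P['cam_to_world'])
for n,c in {1:(.6211,.2234),2:(.628,.1347),3:(.5395,.128),4:(.533,.2167)}.items():
  k=W.reshape(-1,3); k=k[(k[:,2]>.1475)&(k[:,2]<.156)&(np.hypot(k[:,0]-c[0],k[:,1]-c[1])<.03)]
  if len(k)<50: print(n,len(k)); continue
  q,r=cv2.minEnclosingCircle(((k[:,:2]-[.5,.1])*1000).astype(np.float32)); print(n,len(k),np.round(k.mean(0),4),np.round(np.array(q)/1000+[.5,.1],4),r)
plan([0.621,0.2234,0.146],23,4,1)
"
```

```text
3.55 p [0.6186 0.2311 0.2087] yaw 24.6 q [ 0.353  0.448  1.602  0.006  1.083 -0.079] F [0.2 0.3 0.2] T [-0.    0.04  0.02] w 0.0852 zt [ 0.006  0.008 -1.   ]
1 2387 [0.6211 0.2247 0.1506] [0.6215 0.2237] 21.099594116210938
2 975 [0.6231 0.142  0.1501] [0.6273 0.136 ] 20.505943298339844
3 741 [0.5314 0.1361 0.1502] [0.5348 0.133 ] 19.71746826171875
4 2804 [0.5335 0.2182 0.1508] [0.533  0.2171] 21.357040405273438
[[-0.23, -0.05, 1.46, 0.1, -0.1, 0.5, 1], [-0.23, -0.04, 1.46, 0.1, -0.1, 0.5, 1], [-0.23, -0.04, 1.46, 0.1, -0.1, 0.5, 1], [-0.23, -0.04, 1.46, 0.1, -0.1, 0.5, 1]]
```

View pics/c_wrist.png

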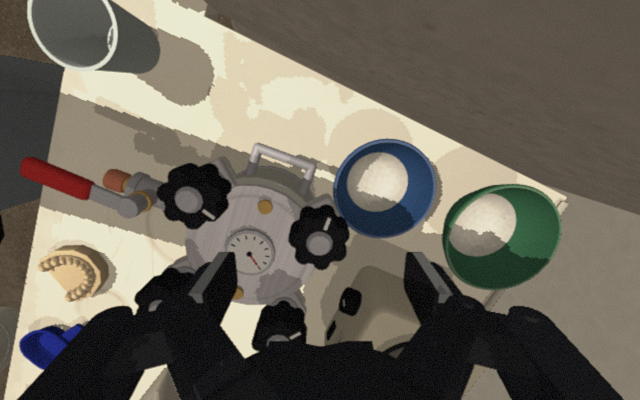

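From this second view, knob 1 at (320,240) and knob 4 at (194,195) lie within about 1 mm of the first measurement, with the tops at 0.1505 m. I'll go down over knob 1.

>>> apply_moves:
  rows:
    - [[-0.2, 0, 1.5, 0.1, -0.1, 0.5, 1], [-0.2, 0, 1.5, 0.1, -0.1, 0.5, 1], [-0.2, 0, 1.5, 0.1, -0.1, 0.5, 1], [-0.2, 0, 1.5, 0.1, -0.1, 0.5, 1], [0, 0, 0.2, 0, 0, 0, 1]]

```text
time_s: 4.02
tool_pos: [0.6178, 0.2287, 0.1407]
orientation: [0.552, 0.834, -0.002, -0.0]
force: [-0.9, 0.2, 0.3]
grip_width: 0.0855
```

```bash
python3 -c "
from h import *
st()
plan([0.6212,0.2235,0.145],23,1,1)"
```

```text
4.02 p [0.6178 0.2287 0.1407] yaw 23.0 q [ 0.353  0.525  1.646 -0.002  0.974 -0.047] F [-0.9  0.2  0.3] T [-0.01  0.09  0.04] w 0.0855 zt [-0.002 -0.002 -1.   ]
[[-0.61, 0.11, -0.43, -0.2, 0.1, -0.0, 1]]
```

>>> apply_moves:
  rows:
    - [[-0.6, 0.1, -0.5, -0.2, 0.1, 0, 1], [0, 0, 0, 0, 0, 0, 1]]

```text
time_s: 4.18
tool_pos: [0.6198, 0.2237, 0.1463]
orientation: [0.552, 0.834, -0.0, -0.001]
force: [0.3, -0.7, 0.6]
grip_width: 0.0853
```

```bash
python3 -c "
from h import *
st()
plan([0.6212,0.2235,0.145],23,1,1)"
```

```text
4.18 p [0.6198 0.2237 0.1463] yaw 23.0 q [ 3.440e-01  5.170e-01  1.644e+00  1.000e-03  9.810e-01 -5.900e-02] F [ 0.3 -0.7  0.6] T [ 0.01 -0.05  0.03] w 0.0853 zt [-0.001  0.001 -1.   ]
[[-0.07, 0.12, 0.13, -0.0, -0.0, 0.0, 1]]
```

>>> apply_moves:
  rows:
    - [[-0.1, 0.1, 0.1, 0, 0, 0, -1], [0, 0, 0, 0, 0, 0, -1], [0, 0, 0, 0, 0, 0, -1], [0, 0, 0, 0, 0, 0, -1], [0, 0, 0, 0, 0, 0, -1]]

```text
time_s: 4.6
tool_pos: [0.6221, 0.2231, 0.1504]
orientation: [0.552, 0.834, 0.002, 0.001]
force: [0.9, -0.0, -5.8]
grip_width: 0.0411
```

```bash
python3 -c "
from h import *
st()
p,d=arm.read_camera('wrist'); cv2.imwrite('pics/d_wrist.png',p)"
```

```text
4.6 p [0.6221 0.2231 0.1504] yaw 23.0 q [ 3.42e-01  5.13e-01  1.64e+00  1.00e-03  9.84e-01 -6.00e-02] F [ 0.9 -0.  -5.8] T [ 0.16 -0.23 -0.02] w 0.0411 zt [ 0.003  0.002 -1.   ]
```

View pics/d_wrist.png

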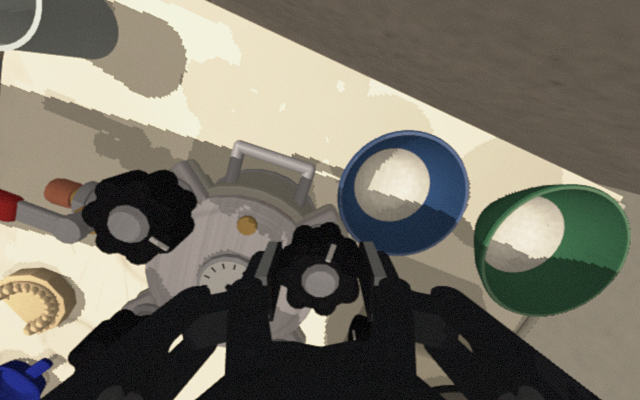

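Knob 1 is seated between the pads at (320,270), with an opening of 41 mm. Turning it about 46°.

>>> apply_moves:
  rows:
    - [[0, 0, 0.05, 0, 0, 6.6, -1], [0, 0, 0.02, 0, 0, 6.6, -1], [0, 0, 0.02, 0, 0, 6.6, -1], [0, 0, 0.02, 0, 0, 6.6, -1], [0, 0, 0.02, 0, 0, 6.6, -1], [0, 0, 0.02, 0, 0, 6.6, -1], [0, 0, 0.02, 0, 0, 6.6, -1]]

```text
time_s: 5.23
tool_pos: [0.6223, 0.223, 0.1492]
orientation: [0.843, 0.538, 0.002, 0.001]
force: [-0.8, -0.4, 0.6]
grip_width: 0.0415
```

```bash
python3 -c "
from h import *
st()"
```

```text
5.23 p [0.6223 0.223  0.1492] yaw -24.9 q [ 0.342  0.515  1.641 -0.     0.981  0.777] F [-0.8 -0.4  0.6] T [-0.16  0.    0.16] w 0.0415 zt [ 0.005  0.001 -1.   ]
```

>>> apply_moves:
  rows:
    - [[0, 0, 0, 0, 0, 0, 1], [0, 0, 0, 0, 0, 0, 1], [0, 0, 0, 0, 0, 0, 1], [0, 0, -2, 0, 0, 0, 1], [0, 0, -2, 0, 0, -2, 1], [0, 0, -2, 0, 0, -7, 1], [0, 0, 0, 0, 0, -7, 1]]

```text
time_s: 5.82
tool_pos: [0.6218, 0.2231, 0.21]
orientation: [0.754, 0.657, 0.001, 0.0]
force: [0.8, -0.3, -0.1]
grip_width: 0.0853
```

```bash
cat >> h.py <<'E'
K={1:(.6217,.2233),2:(.628,.1347),3:(.5395,.1280),4:(.533,.2168)}
def see(name,cent=None):
    P=arm.camera_params('wrist'); p,d=arm.read_camera('wrist'); cv2.imwrite(f'pics/{name}.png',p); np.savez(f'pics/{name}.npz',p=p,d=d,m=P['mtx'],T=P['cam_to_world'])
    k0=cloud(d,P['mtx'],P['cam_to_world']).reshape(-1,3)
    for n,c in K.items():
        k=k0[(k0[:,2]>.142)&(k0[:,2]<.156)&(np.hypot(k0[:,0]-c[0],k0[:,1]-c[1])<.026)]
        if len(k)<300: print(n,len(k)); continue
        zt=np.percentile(k[:,2],60); k=k[k[:,2]>zt-.003]
        q,r=cv2.minEnclosingCircle(((k[:,:2]-[.5,.1])*1000).astype(np.float32)); print(n,len(k),np.round(np.array(q)/1000+[.5,.1],4),round(r,1),'ztop',round(float(zt),4))
E
python3 -c "
from h import *
st()
see('e'); plan([*K[3],0.19],23,7,1)"
```

```text
5.82 p [0.6218 0.2231 0.21  ] yaw -7.8 q [0.342 0.449 1.596 0.    1.093 0.479] F [ 0.8 -0.3 -0.1] T [-0.01 -0.08  0.02] w 0.0853 zt [ 0.003  0.001 -1.   ]
1 2414 [0.622  0.2233] 21.3 ztop 0.1494
2 1280 [0.6285 0.1359] 20.8 ztop 0.1504
3 447 [0.548  0.1357] 13.3 ztop 0.1499
4 1864 [0.5336 0.2165] 21.4 ztop 0.1507
[[-1.49, -0.98, 0.26, 0.0, -0.0, -4.3, 1], [-1.41, -1.09, 0.26, 0.0, -0.0, -4.3, 1], [-1.33, -1.2, 0.26, 0.0, -0.0, -4.3, 1], [-1.23, -1.29, 0.26, 0.0, -0.0, -4.3, 1], [-1.13, -1.38, 0.26, 0.0, -0.0, -4.3, 1], [-1.02, -1.47, 0.26, 0.0, -0.0, -4.3, 1], [-0.91, -1.54, 0.26, 0.0, -0.0, -4.3, 1]]
```

View pics/e.png

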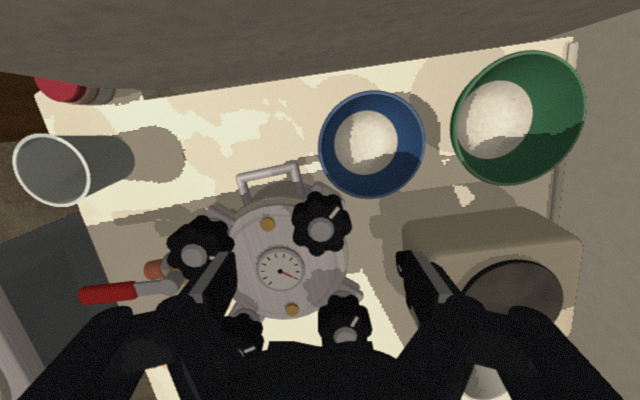

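The knob 1 top sank from 0.1506 to 0.1494 m, as expected for about 0.85 rad. Its white mark is now at (333,213) and nothing around it has moved. Knob 3 is next.

>>> apply_moves:
  rows:
    - [[-1.5, -1, 0.1, 0, 0, -4.3, 1], [-1.4, -1.1, 0.1, 0, 0, -4.3, 1], [-1.3, -1.2, 0.1, 0, 0, -4.3, 1], [-1.2, -1.3, 0.2, 0, 0, -4.3, 1], [-1.1, -1.4, 0.2, 0, 0, -4.3, 1], [-1, -1.5, 0.2, 0, 0, -4.3, 1], [-0.9, -1.5, 0.3, 0, 0, -4.3, 1], [0, 0, 0, 0, 0, 0, 1]]

```text
time_s: 6.53
tool_pos: [0.5352, 0.126, 0.1932]
orientation: [0.542, 0.84, 0.001, -0.0]
force: [-0.4, 0.1, -0.9]
grip_width: 0.0855
```

```bash
python3 -c "
from h import *
st()
see('f'); plan([*K[3],0.19],23,1,1);plan([*K[3],0.145],23,4,1)"
```

```text
6.53 p [0.5352 0.126  0.1932] yaw 24.3 q [ 2.280e-01  3.080e-01  1.855e+00  1.000e-03  9.780e-01 -1.970e-01] F [-0.4  0.1 -0.9] T [ 0.07  0.04 -0.03] w 0.0855 zt [ 0.     0.001 -1.   ]
1 3798 [0.6214 0.2232] 21.6 ztop 0.1493
2 1333 [0.6281 0.1383] 21.1 ztop 0.1504
3 2868 [0.5393 0.1279] 21.4 ztop 0.1505
4 4451 [0.5327 0.2164] 21.2 ztop 0.1507
[[-0.03, 0.3, 0.37, 0.1, -0.1, 1.1, 1]]
[[-0.01, 0.07, 1.22, 0.0, -0.0, 0.3, 1], [-0.01, 0.07, 1.22, 0.0, -0.0, 0.3, 1], [-0.01, 0.07, 1.22, 0.0, -0.0, 0.3, 1], [-0.01, 0.08, 1.22, 0.0, -0.0, 0.3, 1]]
```

View pics/f.png

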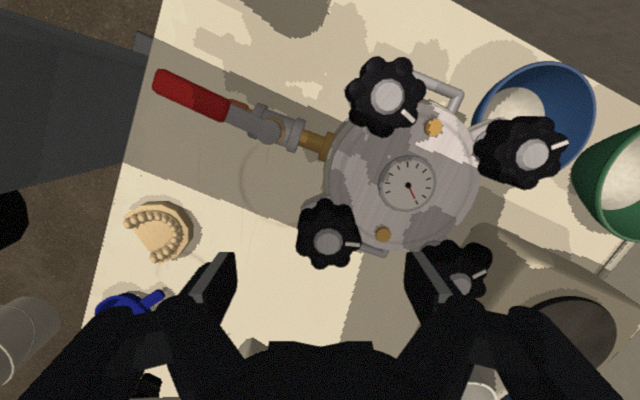

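Knob 3 at (327,240) agrees with the earlier measurement. I'll correct, descend and grip.

>>> apply_moves:
  rows:
    - [[0, 0.3, 0.8, 0, 0, 1.1, 1], [0, 0.1, 1.2, 0, 0, 0, 1], [0, 0, 1.2, 0, 0, 0, 1], [0, 0, 1.2, 0, 0, 0, 1], [0, 0, 0, 0, 0, 0, 1]]

```text
time_s: 7.0
tool_pos: [0.5449, 0.132, 0.146]
orientation: [0.557, 0.83, 0.003, 0.002]
force: [-0.8, -0.3, -0.3]
grip_width: 0.0853
```

```bash
python3 -c "
from h import *
st()
plan([*K[3],0.146],23,1,1)"
```

```text
7.0 p [0.5449 0.132  0.146 ] yaw 22.3 q [ 0.234  0.382  1.872  0.003  0.88  -0.157] F [-0.8 -0.3 -0.3] T [0.02 0.05 0.05] w 0.0853 zt [ 0.007  0.004 -1.   ]
[[-0.17, -0.65, -0.0, 0.4, -0.0, -0.7, 1]]
```

>>> apply_moves:
  rows:
    - [[-0.2, -0.6, 0, 0.4, 0, -0.7, 1], [0, 0, 0, 0, 0, 0, 1]]

```text
time_s: 7.17
tool_pos: [0.54, 0.1285, 0.1441]
orientation: [0.552, 0.834, -0.0, -0.001]
force: [0.2, 0.5, -0.3]
grip_width: 0.0854
```

```bash
python3 -c "
from h import *
st()
plan([*K[3],0.146],23,1,1)"
```

```text
7.17 p [0.54   0.1285 0.1441] yaw 23.0 q [ 2.300e-01  3.810e-01  1.878e+00  1.000e-03  8.840e-01 -1.720e-01] F [ 0.2  0.5 -0.3] T [0.01 0.01 0.01] w 0.0854 zt [-0.002  0.    -1.   ]
[[-0.03, -0.07, -0.19, -0.1, -0.1, -0.0, 1]]
```

>>> apply_moves:
  rows:
    - [[0, -0.1, -0.2, 0, 0, 0, -1], [0, 0, 0, 0, 0, 0, -1], [0, 0, 0, 0, 0, 0, -1], [0, 0, 0, 0, 0, 0, -1], [0, 0, 0, 0, 0, 0, -1]]

```text
time_s: 7.58
tool_pos: [0.5395, 0.1285, 0.1482]
orientation: [0.552, 0.834, -0.0, -0.001]
force: [-0.1, -0.1, -4.2]
grip_width: 0.0414
```

```bash
python3 -c "
from h import *
st()"
```

```text
7.58 p [0.5395 0.1285 0.1482] yaw 23.0 q [ 2.300e-01  3.750e-01  1.877e+00  1.000e-03  8.910e-01 -1.710e-01] F [-0.1 -0.1 -4.2] T [ 0.07 -0.1  -0.  ] w 0.0414 zt [-0.001  0.001 -1.   ]
```

Turn, then open and lift, in two calls.

>>> apply_moves:
  rows:
    - [[0, 0, 0.05, 0, 0, 6.6, -1], [0, 0, 0.02, 0, 0, 6.6, -1], [0, 0, 0.02, 0, 0, 6.6, -1], [0, 0, 0.02, 0, 0, 6.6, -1], [0, 0, 0.02, 0, 0, 6.6, -1], [0, 0, 0.02, 0, 0, 6.6, -1], [0, 0, 0.02, 0, 0, 6.6, -1]]

```text
time_s: 8.17
tool_pos: [0.5402, 0.1283, 0.147]
orientation: [0.844, 0.537, 0.001, 0.0]
force: [0.4, -1.0, -2.1]
grip_width: 0.0418
```

```bash
python3 -c "
from h import *
st()"
```

```text
8.17 p [0.5402 0.1283 0.147 ] yaw -25.1 q [0.23  0.376 1.879 0.    0.884 0.668] F [ 0.4 -1.  -2.1] T [-0.03 -0.02  0.17] w 0.0418 zt [ 0.002  0.001 -1.   ]
```

>>> apply_moves:
  rows:
    - [[0, 0, 0, 0, 0, 0, 1], [0, 0, 0, 0, 0, 0, 1], [0, 0, 0, 0, 0, 0, 1], [0, 0, -2, 0, 0, 0, 1], [0, 0, -2, 0, 0, -2, 1], [0, 0, -1.5, 0, 0, -7, 1], [0, 0, 0, 0, 0, -7, 1]]

```text
time_s: 8.75
tool_pos: [0.54, 0.1283, 0.2044]
orientation: [0.755, 0.656, 0.001, 0.0]
force: [-0.4, -0.2, 0.4]
grip_width: 0.0853
```

```bash
python3 -c "
from h import *
st()
see('g'); plan([*K[2],0.195],23,6,1)"
```

```text
8.75 p [0.54   0.1283 0.2044] yaw -8.0 q [2.300e-01 3.010e-01 1.836e+00 1.000e-03 1.003e+00 3.690e-01] F [-0.4 -0.2  0.4] T [-0.03  0.03 -0.02] w 0.0853 zt [ 0.002  0.001 -1.   ]
1 4341 [0.6211 0.223 ] 21.3 ztop 0.1494
2 2829 [0.6277 0.1344] 21.3 ztop 0.1504
3 2531 [0.5397 0.128 ] 21.1 ztop 0.1495
4 3938 [0.5329 0.2164] 21.2 ztop 0.1508
[[0.3, 1.45, 0.14, 0.0, -0.0, -5.1, 1], [0.17, 1.47, 0.14, 0.0, -0.0, -5.1, 1], [0.04, 1.48, 0.14, 0.0, -0.0, -5.1, 1], [-0.09, 1.47, 0.14, 0.0, -0.0, -5.1, 1], [-0.22, 1.46, 0.14, 0.0, -0.0, -5.1, 1], [-0.35, 1.43, 0.14, 0.0, -0.0, -5.1, 1]]
```

Knob 3 turned 48°, and its top sank to 0.1495 m. Knob 2 next.

>>> apply_moves:
  rows:
    - [[0.3, 1.4, 0.1, 0, 0, -5.1, 1], [0.2, 1.4, 0.1, 0, 0, -5.1, 1], [0, 1.4, 0.1, 0, 0, -5.1, 1], [-0.1, 1.4, 0.1, 0, 0, -5.1, 1], [-0.2, 1.4, 0.1, 0, 0, -5.1, 1], [-0.3, 1.4, 0.1, 0, 0, -5.1, 1], [0, 0, 0, 0, 0, 0, 1]]

```text
time_s: 9.38
tool_pos: [0.6266, 0.1358, 0.1969]
orientation: [0.54, 0.841, 0.001, 0.0]
force: [0.3, -0.4, -0.2]
grip_width: 0.0857
```

```bash
python3 -c "
from h import *
st()
plan([*K[2],0.146],23,3,1)"
```

```text
9.38 p [0.6266 0.1358 0.1969] yaw 24.6 q [ 2.110e-01  4.350e-01  1.651e+00  1.000e-03  1.054e+00 -2.190e-01] F [ 0.3 -0.4 -0.2] T [-0.01  0.04  0.05] w 0.0857 zt [ 0.002  0.001 -1.   ]
[[-0.05, 0.02, 1.7, 0.0, -0.0, 0.5, 1], [-0.05, 0.03, 1.7, 0.0, -0.0, 0.5, 1], [-0.05, 0.03, 1.7, 0.0, -0.0, 0.5, 1]]
```

>>> apply_moves:
  rows:
    - [[0, 0, 1.7, 0, 0, 0.5, 1], [0, 0, 1.7, 0, 0, 0.5, 1], [0, 0, 1.6, 0, 0, 0.5, 1], [0, 0, 0, 0, 0, 0, 1]]

```text
time_s: 9.72
tool_pos: [0.6257, 0.1357, 0.1451]
orientation: [0.557, 0.831, 0.001, 0.0]
force: [-0.9, 0.9, -0.5]
grip_width: 0.0855
```

```bash
python3 -c "
from h import *
st()
plan([*K[2],0.146],23,1,1)"
```

```text
9.72 p [0.6257 0.1357 0.1451] yaw 22.3 q [ 2.11e-01  4.93e-01  1.69e+00  1.00e-03  9.57e-01 -1.79e-01] F [-0.9  0.9 -0.5] T [0.   0.02 0.  ] w 0.0855 zt [ 0.001  0.001 -1.   ]
[[-0.18, 0.18, -0.09, 0.1, -0.0, -0.7, 1]]
```

>>> apply_moves:
  rows:
    - [[-0.2, 0.2, -0.1, 0, 0, -0.7, 1], [0, 0, 0, 0, 0, 0, 1], [0, 0, 0, 0, 0, 0, -1], [0, 0, 0, 0, 0, 0, -1], [0, 0, 0, 0, 0, 0, -1], [0, 0, 0, 0, 0, 0, -1], [0, 0, 0, 0, 0, 0, -1]]

```text
time_s: 10.3
tool_pos: [0.6282, 0.1346, 0.1498]
orientation: [0.553, 0.833, 0.002, 0.001]
force: [1.2, -0.5, -6.4]
grip_width: 0.0409
```

```bash
python3 -c "
from h import *
st()"
```

```text
10.3 p [0.6282 0.1346 0.1498] yaw 22.8 q [ 2.080e-01  4.890e-01  1.683e+00  1.000e-03  9.650e-01 -1.910e-01] F [ 1.2 -0.5 -6.4] T [-0.02  0.08 -0.05] w 0.0409 zt [ 0.003  0.002 -1.   ]
```

>>> apply_moves:
  rows:
    - [[0, 0, 0.05, 0, 0, 6.6, -1], [0, 0, 0.02, 0, 0, 6.6, -1], [0, 0, 0.02, 0, 0, 6.6, -1], [0, 0, 0.02, 0, 0, 6.6, -1], [0, 0, 0.02, 0, 0, 6.6, -1], [0, 0, 0.02, 0, 0, 6.6, -1], [0, 0, 0.02, 0, 0, 6.6, -1]]

```text
time_s: 10.88
tool_pos: [0.6288, 0.1347, 0.1484]
orientation: [0.844, 0.536, 0.003, 0.001]
force: [-0.4, 0.5, -1.7]
grip_width: 0.0419
```

```bash
python3 -c "
from h import *
st()"
```

```text
10.88 p [0.6288 0.1347 0.1484] yaw -25.2 q [0.209 0.491 1.684 0.    0.961 0.647] F [-0.4  0.5 -1.7] T [-0.05 -0.02  0.17] w 0.0419 zt [ 0.005  0.001 -1.   ]
```

>>> apply_moves:
  rows:
    - [[0, 0, 0, 0, 0, 0, 1], [0, 0, 0, 0, 0, 0, 1], [0, 0, 0, 0, 0, 0, 1], [0, 0, -2, 0, 0, 0, 1], [0, 0, -2, 0, 0, -2, 1], [0, 0, -1.5, 0, 0, -7, 1], [0, 0, 0, 0, 0, -7, 1]]

```text
time_s: 11.47
tool_pos: [0.6278, 0.1346, 0.2048]
orientation: [0.755, 0.656, 0.002, 0.001]
force: [0.9, 0.6, 0.8]
grip_width: 0.0859
```

```bash
python3 -c "
from h import *
st()
see('i'); plan([*K[4],0.195],23,8,1)"
```

```text
11.47 p [0.6278 0.1346 0.2048] yaw -8.1 q [0.209 0.427 1.644 0.    1.067 0.349] F [0.9 0.6 0.8] T [0.   0.04 0.01] w 0.0859 zt [ 0.003  0.001 -1.   ]
1 3871 [0.6217 0.2228] 21.3 ztop 0.1495
2 2540 [0.6283 0.1345] 21.2 ztop 0.1494
3 1865 [0.5397 0.1273] 21.7 ztop 0.1495
4 3666 [0.5332 0.2167] 21.3 ztop 0.1507
[[0.87, -1.3, 0.11, 0.0, -0.0, -3.8, 1], [0.95, -1.24, 0.11, 0.0, -0.0, -3.8, 1], [1.03, -1.18, 0.11, 0.0, -0.0, -3.8, 1], [1.11, -1.11, 0.11, 0.0, -0.0, -3.8, 1], [1.18, -1.03, 0.11, 0.0, -0.0, -3.8, 1], [1.24, -0.95, 0.11, 0.0, -0.0, -3.8, 1], [1.31, -0.87, 0.11, 0.0, -0.0, -3.8, 1], [1.36, -0.78, 0.11, 0.0, -0.0, -3.8, 1]]
```

>>> apply_moves:
  rows:
    - [[0.9, -1.3, 0.1, 0, 0, -3.8, 1], [0.9, -1.2, 0.1, 0, 0, -3.8, 1], [1, -1.2, 0.1, 0, 0, -3.8, 1], [1.1, -1.1, 0.1, 0, 0, -3.8, 1], [1.2, -1, 0.1, 0, 0, -3.8, 1], [1.2, -0.9, 0.1, 0, 0, -3.8, 1], [1.3, -0.9, 0.1, 0, 0, -3.8, 1], [1.3, -0.8, 0.1, 0, 0, -3.8, 1], [0, 0, 0, 0, 0, 0, 1]]

```text
time_s: 12.27
tool_pos: [0.5288, 0.2166, 0.1935]
orientation: [0.544, 0.839, 0.001, 0.001]
force: [0.7, -0.3, 0.4]
grip_width: 0.0852
```

```bash
python3 -c "
from h import *
st()
plan([*K[4],0.146],23,3,1)"
```

```text
12.27 p [0.5288 0.2166 0.1935] yaw 24.1 q [ 0.386  0.338  1.809 -0.     0.992 -0.035] F [ 0.7 -0.3  0.4] T [ 0.01 -0.04 -0.02] w 0.0852 zt [ 0.002  0.    -1.   ]
[[-0.05, 0.13, 1.58, 0.0, 0.0, 0.4, 1], [-0.05, 0.13, 1.58, 0.0, 0.0, 0.4, 1], [-0.05, 0.13, 1.58, 0.0, 0.0, 0.4, 1]]
```

>>> apply_moves:
  rows:
    - [[0, 0.2, 1.6, 0, 0, 0.4, 1], [0, 0.1, 1.6, 0, 0, 0.4, 1], [0, 0, 1.5, 0, 0, 0.4, 1], [0, 0, 0, 0, 0, 0, 1]]

```text
time_s: 12.6
tool_pos: [0.5328, 0.2182, 0.146]
orientation: [0.555, 0.832, 0.002, 0.002]
force: [-0.6, 0.2, -0.3]
grip_width: 0.0854
```

```bash
python3 -c "
from h import *
st()
plan([*K[4],0.146],23,1,1)"
```

```text
12.6 p [0.5328 0.2182 0.146 ] yaw 22.6 q [ 3.860e-01  4.040e-01  1.837e+00 -1.000e-03  8.960e-01 -7.000e-03] F [-0.6  0.2 -0.3] T [-0.06  0.01  0.07] w 0.0854 zt [ 0.005  0.001 -1.   ]
[[-0.13, -0.04, -0.01, 0.3, 0.0, -0.4, 1]]
```

>>> apply_moves:
  rows:
    - [[-0.1, 0, 0, 0.3, 0, -0.4, 1], [0, 0, 0, 0, 0, 0, -1], [0, 0, 0, 0, 0, 0, -1], [0, 0, 0, 0, 0, 0, -1], [0, 0, 0, 0, 0, 0, -1], [0, 0, 0, 0, 0, 0, -1]]

```text
time_s: 13.1
tool_pos: [0.5338, 0.2159, 0.1487]
orientation: [0.554, 0.833, -0.001, -0.0]
force: [1.0, 2.0, -6.9]
grip_width: 0.0416
```

```bash
python3 -c "
from h import *
st()"
```

```text
13.1 p [0.5338 0.2159 0.1487] yaw 22.8 q [ 3.82e-01  4.03e-01  1.83e+00 -1.00e-03  9.11e-01 -1.40e-02] F [ 1.   2.  -6.9] T [ 0.32 -0.47 -0.02] w 0.0416 zt [-0.002 -0.002 -1.   ]
```

>>> apply_moves:
  rows:
    - [[0, 0, 0.05, 0, 0, 6.6, -1], [0, 0, 0.02, 0, 0, 6.6, -1], [0, 0, 0.02, 0, 0, 6.6, -1], [0, 0, 0.02, 0, 0, 6.6, -1], [0, 0, 0.02, 0, 0, 6.6, -1], [0, 0, 0.02, 0, 0, 6.6, -1], [0, 0, 0.02, 0, 0, 6.6, -1]]

```text
time_s: 13.68
tool_pos: [0.5332, 0.2157, 0.1474]
orientation: [0.844, 0.536, -0.001, 0.0]
force: [-0.1, 0.4, -3.2]
grip_width: 0.0415
```

```bash
python3 -c "
from h import *
st()"
```

```text
13.68 p [0.5332 0.2157 0.1474] yaw -25.2 q [ 0.383  0.404  1.833 -0.002  0.906  0.824] F [-0.1  0.4 -3.2] T [ 0.05 -0.16  0.16] w 0.0415 zt [-0.001 -0.002 -1.   ]
```

>>> apply_moves:
  rows:
    - [[0, 0, 0, 0, 0, 0, 1], [0, 0, 0, 0, 0, 0, 1], [0, 0, 0, 0, 0, 0, 1], [0, 0, -2, 0, 0, 0, 1], [0, 0, -2, 0, 0, -2, 1], [0, 0, -1.5, 0, 0, -7, 1], [0, 0, 0, 0, 0, -7, 1]]

```text
time_s: 14.27
tool_pos: [0.5336, 0.2158, 0.2056]
orientation: [0.756, 0.655, -0.001, 0.001]
force: [0.8, 0.5, 0.3]
grip_width: 0.0851
```

```bash
python3 -c "
from h import *
st()
see('j'); plan([*K[1],0.195],33,8,1)"
```

```text
14.27 p [0.5336 0.2158 0.2056] yaw -8.2 q [ 0.382  0.331  1.789 -0.002  1.022  0.526] F [0.8 0.5 0.3] T [-0.08 -0.03 -0.  ] w 0.0851 zt [-0.    -0.001 -1.   ]
1 2809 [0.6214 0.2236] 21.3 ztop 0.1493
2 259
3 1225 [0.539  0.1317] 20.8 ztop 0.1492
4 2516 [0.5329 0.2167] 21.1 ztop 0.1495
[[0.24, 1.08, 0.12, -0.0, 0.0, -5.1, 1], [0.14, 1.1, 0.12, -0.0, 0.0, -5.1, 1], [0.05, 1.11, 0.12, -0.0, 0.0, -5.1, 1], [-0.05, 1.11, 0.12, -0.0, 0.0, -5.1, 1], [-0.15, 1.1, 0.12, -0.0, 0.0, -5.1, 1], [-0.25, 1.08, 0.12, -0.0, 0.0, -5.1, 1], [-0.34, 1.06, 0.12, -0.0, 0.0, -5.1, 1], [-0.43, 1.02, 0.12, -0.0, 0.0, -5.1, 1]]
```

View pics/j.png

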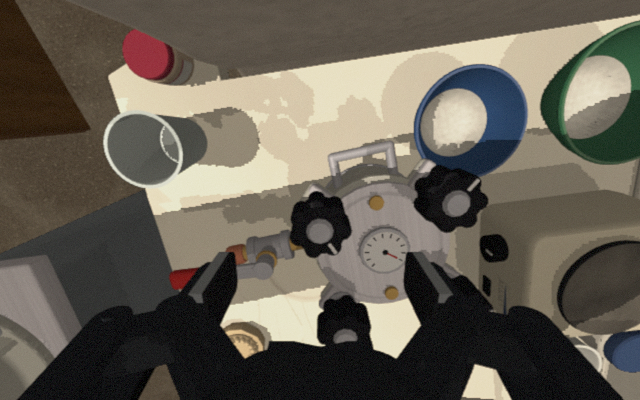

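The first round is done: each knob turned about 48°, and the tops are at 0.1492–0.1495 m. In this picture knob 4 at (320,230) and knob 1 at (450,197) look right, and the bystanders are untouched. The second round starts with knob 1, with a wider wrist swing.

>>> apply_moves:
  rows:
    - [[0.2, 1, 0.1, 0, 0, -5.1, 1], [0.1, 1, 0.1, 0, 0, -5.1, 1], [0, 1.1, 0.1, 0, 0, -5.1, 1], [0, 1.1, 0.1, 0, 0, -5.1, 1], [-0.1, 1.1, 0.1, 0, 0, -5.1, 1], [-0.2, 1, 0.1, 0, 0, -5.1, 1], [-0.3, 1, 0.1, 0, 0, -5.1, 1], [-0.4, 1, 0.1, 0, 0, -5.1, 1], [0, 0, 0, 0, 0, 0, 1]]

```text
time_s: 15.07
tool_pos: [0.6204, 0.2247, 0.1961]
orientation: [0.461, 0.887, -0.001, 0.0]
force: [-1.4, -0.1, 0.3]
grip_width: 0.0854
```

```bash
python3 -c "
from h import *
st()
plan([*K[1],0.145],33,3,1)"
```

```text
15.07 p [0.6204 0.2247 0.1961] yaw 35.1 q [ 0.346  0.464  1.607 -0.002  1.071 -0.265] F [-1.4 -0.1  0.3] T [0.04 0.06 0.  ] w 0.0854 zt [ 0.    -0.002 -1.   ]
[[-0.06, 0.01, 1.7, -0.0, 0.0, 0.7, 1], [-0.06, 0.01, 1.7, -0.0, 0.0, 0.7, 1], [-0.06, 0.01, 1.7, -0.0, 0.0, 0.7, 1]]
```

>>> apply_moves:
  rows:
    - [[-0.1, 0, 1.7, 0, 0, 0.5, 1], [-0.1, 0, 1.7, 0, 0, 0.5, 1], [0, 0, 1.7, 0, 0, 0.5, 1], [0, 0, 0, 0, 0, 0, 1]]

```text
time_s: 15.4
tool_pos: [0.6211, 0.2228, 0.1438]
orientation: [0.479, 0.878, -0.0, 0.001]
force: [-2.1, 0.2, -0.9]
grip_width: 0.0855
```

```bash
python3 -c "
from h import *
st()
plan([*K[1],0.145],33,1,1)"
```

```text
15.4 p [0.6211 0.2228 0.1438] yaw 32.7 q [ 0.343  0.521  1.644 -0.002  0.976 -0.227] F [-2.1  0.2 -0.9] T [-0.03 -0.   -0.01] w 0.0855 zt [ 0.001 -0.001 -1.   ]
[[0.0, 0.08, -0.12, 0.0, 0.1, -0.3, 1]]
```

>>> apply_moves:
  rows:
    - [[0, 0.1, -0.1, 0, 0, 0, -1], [0, 0, 0, 0, 0, 0, -1], [0, 0, 0, 0, 0, 0, -1], [0, 0, 0, 0, 0, 0, -1], [0, 0, 0, 0, 0, 0, -1], [0, 0, 0.05, 0, 0, 6.6, -1], [0, 0, 0.02, 0, 0, 6.6, -1], [0, 0, 0.02, 0, 0, 6.6, -1], [0, 0, 0.02, 0, 0, 6.6, -1], [0, 0, 0.02, 0, 0, 6.6, -1]]

```text
time_s: 16.23
tool_pos: [0.6219, 0.2238, 0.1463]
orientation: [0.718, 0.696, 0.001, 0.001]
force: [2.3, 0.3, -5.2]
grip_width: 0.0414
```

```bash
python3 -c "
from h import *
st()"
```

```text
16.23 p [0.6219 0.2238 0.1463] yaw -1.7 q [ 0.344  0.518  1.642 -0.002  0.978  0.375] F [ 2.3  0.3 -5.2] T [ 0.04 -0.08  0.16] w 0.0414 zt [ 0.004 -0.    -1.   ]
```

>>> apply_moves:
  rows:
    - [[0, 0, 0.02, 0, 0, 6.6, -1]]

```text
time_s: 16.32
tool_pos: [0.622, 0.2239, 0.1461]
orientation: [0.759, 0.652, 0.001, 0.001]
force: [1.8, 0.4, -5.6]
grip_width: 0.0416
```

```bash
python3 -c "
from h import *
st()"
```

```text
16.32 p [0.622  0.2239 0.1461] yaw -8.7 q [ 0.344  0.519  1.642 -0.002  0.977  0.497] F [ 1.8  0.4 -5.6] T [ 0.09 -0.05  0.18] w 0.0416 zt [ 0.004 -0.    -1.   ]
```

>>> apply_moves:
  rows:
    - [[0, 0, 0.02, 0, 0, 6.6, -1]]

```text
time_s: 16.4
tool_pos: [0.6221, 0.2239, 0.146]
orientation: [0.796, 0.605, 0.002, 0.002]
force: [1.1, -0.4, -4.3]
grip_width: 0.0414
```

```bash
python3 -c "
from h import *
st()"
```

```text
16.4 p [0.6221 0.2239 0.146 ] yaw -15.6 q [ 0.344  0.519  1.642 -0.002  0.977  0.618] F [ 1.1 -0.4 -4.3] T [ 0.11 -0.06  0.91] w 0.0414 zt [ 0.005 -0.    -1.   ]
```

>>> apply_moves:
  rows:
    - [[0, 0, 0.02, 0, 0, 6.6, -1]]

```text
time_s: 16.48
tool_pos: [0.6224, 0.2239, 0.146]
orientation: [0.831, 0.556, 0.002, 0.002]
force: [0.8, 0.9, -3.3]
grip_width: 0.0412
```

```bash
python3 -c "
from h import *
st()"
```

```text
16.48 p [0.6224 0.2239 0.146 ] yaw -22.4 q [ 0.344  0.519  1.642 -0.003  0.976  0.737] F [ 0.8  0.9 -3.3] T [ 0.1  -0.03  1.57] w 0.0412 zt [ 0.006 -0.001 -1.   ]
```

The torque jumped from 0.18 to 1.57 N m after about 49° more, so knob 1 is on its stop. Release it and go to knob 3.

>>> apply_moves:
  rows:
    - [[0, 0, 0, 0, 0, 0, 1], [0, 0, 0, 0, 0, 0, 1], [0, 0, 0, 0, 0, 0, 1], [0, 0, -2, 0, 0, 0, 1], [0, 0, -2, 0, 0, -2, 1], [0, 0, -1.5, 0, 0, -7, 1], [0, 0, 0, 0, 0, -7, 1]]

```text
time_s: 17.07
tool_pos: [0.6219, 0.2239, 0.2044]
orientation: [0.739, 0.673, 0.002, 0.002]
force: [0.2, 0.7, -0.6]
grip_width: 0.0855
```

```bash
python3 -c "
from h import *
st()
see('k'); plan([*K[3],0.195],33,9,1)"
```

```text
17.07 p [0.6219 0.2239 0.2044] yaw -5.4 q [ 0.344  0.455  1.601 -0.003  1.081  0.44 ] F [ 0.2  0.7 -0.6] T [ 0.04 -0.07 -0.02] w 0.0855 zt [ 0.005 -0.001 -1.   ]
1 2518 [0.6218 0.2234] 21.1 ztop 0.1484
2 1070 [0.6288 0.1378] 20.7 ztop 0.1491
3 265 [0.5507 0.137 ] 13.3 ztop 0.1479
4 2117 [0.5332 0.2171] 21.4 ztop 0.1495
[[-1.14, -0.82, 0.09, 0.0, 0.0, -4.2, 1], [-1.07, -0.9, 0.09, 0.0, 0.0, -4.2, 1], [-1.0, -0.98, 0.09, 0.0, 0.0, -4.2, 1], [-0.93, -1.05, 0.09, 0.0, 0.0, -4.2, 1], [-0.85, -1.11, 0.09, 0.0, 0.0, -4.2, 1], [-0.77, -1.17, 0.09, 0.0, 0.0, -4.2, 1], [-0.68, -1.22, 0.09, 0.0, 0.0, -4.2, 1], [-0.59, -1.27, 0.09, 0.0, 0.0, -4.2, 1], [-0.49, -1.31, 0.09, 0.0, 0.0, -4.2, 1]]
```

>>> apply_moves:
  rows:
    - [[-1.1, -0.8, 0.1, 0, 0, -4, 1], [-1, -0.9, 0.1, 0, 0, -4, 1], [-1, -1, 0.1, 0, 0, -4, 1], [-0.9, -1, 0.1, 0, 0, -4, 1], [-0.8, -1.1, 0.1, 0, 0, -4, 1], [-0.8, -1.1, 0.1, 0, 0, -4, 1], [-0.7, -1.2, 0.1, 0, 0, -4, 1], [-0.6, -1.2, 0.1, 0, 0, -4, 1], [-0.5, -1.2, 0.1, 0, 0, -4, 1], [0, 0, 0, 0, 0, 0, 1]]

```text
time_s: 17.95
tool_pos: [0.5373, 0.1271, 0.193]
orientation: [0.479, 0.878, 0.001, 0.002]
force: [0.8, -0.3, 0.2]
grip_width: 0.0854
```

```bash
python3 -c "
from h import *
st()
plan([*K[3],0.145],33,3,1)"
```

```text
17.95 p [0.5373 0.1271 0.193 ] yaw 32.7 q [ 2.300e-01  3.100e-01  1.852e+00 -1.000e-03  9.760e-01 -3.400e-01] F [ 0.8 -0.3  0.2] T [-0.01 -0.    0.01] w 0.0854 zt [ 0.004 -0.    -1.   ]
[[-0.01, 0.07, 1.6, 0.1, 0.0, -0.1, 1], [-0.01, 0.07, 1.6, 0.1, 0.0, -0.1, 1], [-0.01, 0.08, 1.6, 0.1, 0.0, -0.1, 1]]
```

>>> apply_moves:
  rows:
    - [[0, 0.1, 1.6, 0.1, 0, 0, 1], [0, 0, 1.6, 0.1, 0, 0, 1], [0, 0, 1.6, 0, 0, 0, 1], [0, 0, 0, 0, 0, 0, 1]]

```text
time_s: 18.28
tool_pos: [0.5401, 0.1281, 0.1451]
orientation: [0.485, 0.875, 0.001, 0.002]
force: [-1.5, -1.2, -0.4]
grip_width: 0.0852
```

```bash
python3 -c "
from h import *
st()
plan([*K[3],0.145],33,1,1)"
```

```text
18.28 p [0.5401 0.1281 0.1451] yaw 32.0 q [ 0.231  0.377  1.882 -0.002  0.877 -0.326] F [-1.5 -1.2 -0.4] T [-0.06  0.01  0.03] w 0.0852 zt [ 0.005 -0.001 -1.   ]
[[0.02, -0.05, 0.01, 0.2, 0.2, -1.0, 1]]
```

>>> apply_moves:
  rows:
    - [[0, 0, 0, 0.2, 0.1, 0, -1], [0, 0, 0, 0, 0, 0, -1], [0, 0, 0, 0, 0, 0, -1], [0, 0, 0, 0, 0, 0, -1], [0, 0, 0, 0, 0, 0, -1], [0, 0, 0.05, 0, 0, 6.6, -1], [0, 0, 0.02, 0, 0, 6.6, -1], [0, 0, 0.02, 0, 0, 6.6, -1], [0, 0, 0.02, 0, 0, 6.6, -1], [0, 0, 0.02, 0, 0, 6.6, -1]]

```text
time_s: 19.12
tool_pos: [0.54, 0.1282, 0.1467]
orientation: [0.722, 0.692, -0.001, 0.001]
force: [0.0, -0.6, -6.5]
grip_width: 0.0413
```

>>> apply_moves:
  rows:
    - [[0, 0, 0.02, 0, 0, 6.6, -1]]

```text
time_s: 19.2
tool_pos: [0.5401, 0.1281, 0.1466]
orientation: [0.763, 0.647, -0.001, 0.001]
force: [1.0, -0.6, -6.2]
grip_width: 0.041
```

```bash
python3 -c "
from h import *
st()"
```

```text
19.2 p [0.5401 0.1281 0.1466] yaw -9.4 q [ 0.232  0.377  1.878 -0.004  0.887  0.398] F [ 1.  -0.6 -6.2] T [-0.11 -0.28  0.2 ] w 0.041 zt [ 0.    -0.003 -1.   ]
```

>>> apply_moves:
  rows:
    - [[0, 0, 0.02, 0, 0, 6.6, -1]]

```text
time_s: 19.28
tool_pos: [0.5401, 0.1281, 0.1465]
orientation: [0.8, 0.6, -0.001, 0.001]
force: [0.1, 0.2, -5.5]
grip_width: 0.0414
```

```bash
python3 -c "
from h import *
st()"
```

```text
19.28 p [0.5401 0.1281 0.1465] yaw -16.3 q [ 0.232  0.377  1.878 -0.004  0.886  0.52 ] F [ 0.1  0.2 -5.5] T [-0.03 -0.31  0.85] w 0.0414 zt [ 0.    -0.003 -1.   ]
```

>>> apply_moves:
  rows:
    - [[0, 0, 0.02, 0, 0, 6.6, -1]]

```text
time_s: 19.37
tool_pos: [0.54, 0.1277, 0.1463]
orientation: [0.834, 0.551, -0.001, 0.002]
force: [4.0, 21.9, -0.0]
grip_width: 0.0415
```

```bash
python3 -c "
from h import *
st()"
```

```text
19.37 p [0.54   0.1277 0.1463] yaw -23.1 q [ 0.232  0.378  1.879 -0.006  0.886  0.639] F [ 4.  21.9 -0. ] T [ 4.18 -0.88  1.19] w 0.0415 zt [ 0.    -0.005 -1.   ]
```

Knob 3 is at its stop: torque over 0.85 N m after about 48°, then the flutes began to slip. Release it and go to knob 2.

>>> apply_moves:
  rows:
    - [[0, 0, 0, 0, 0, 0, 1], [0, 0, 0, 0, 0, 0, 1], [0, 0, 0, 0, 0, 0, 1], [0, 0, -2, 0, 0, 0, 1], [0, 0, -2, 0, 0, -2, 1], [0, 0, -1.5, 0, 0, -7, 1], [0, 0, 0, 0, 0, -7, 1]]

```text
time_s: 19.95
tool_pos: [0.5408, 0.1284, 0.2054]
orientation: [0.744, 0.668, -0.0, 0.002]
force: [1.0, -0.4, -0.1]
grip_width: 0.0857
```

```bash
python3 -c "
from h import *
st()
see('l'); plan([*K[2],0.195],33,8,1)"
```

```text
19.95 p [0.5408 0.1284 0.2054] yaw -6.1 q [ 0.233  0.302  1.833 -0.005  1.006  0.342] F [ 1.  -0.4 -0.1] T [ 0.03 -0.04  0.02] w 0.0857 zt [ 0.002 -0.004 -1.   ]
1 4207 [0.6214 0.223 ] 21.3 ztop 0.1484
2 2744 [0.6277 0.1346] 21.2 ztop 0.1492
3 2501 [0.5394 0.1281] 21.0 ztop 0.1484
4 3879 [0.5328 0.2164] 21.2 ztop 0.1496
[[0.19, 1.08, 0.12, 0.0, 0.0, -4.8, 1], [0.09, 1.09, 0.12, 0.0, 0.0, -4.8, 1], [0.0, 1.1, 0.12, 0.0, 0.0, -4.8, 1], [-0.09, 1.09, 0.12, 0.0, 0.0, -4.8, 1], [-0.18, 1.08, 0.12, 0.0, 0.0, -4.8, 1], [-0.27, 1.06, 0.12, 0.0, 0.0, -4.8, 1], [-0.36, 1.04, 0.12, 0.0, 0.0, -4.8, 1], [-0.45, 1.0, 0.12, 0.0, 0.0, -4.8, 1]]
```

View pics/l.png

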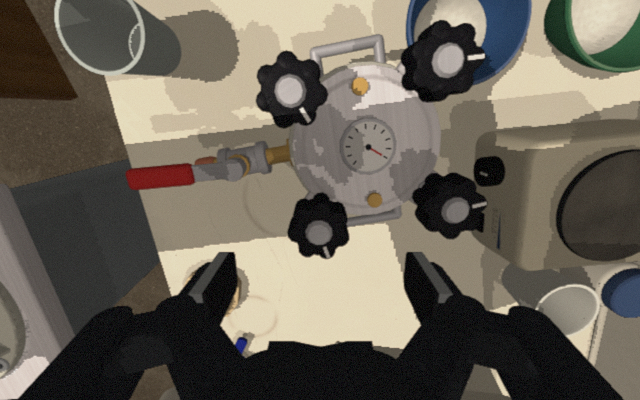

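Knobs 1 at (442,60) and 3 at (319,227) are now at 0.1484 m, with their marks turned further. On to knob 2 at (450,207).

>>> apply_moves:
  rows:
    - [[0.2, 1.1, 0.1, 0, 0, -4.7, 1], [0.1, 1.1, 0.1, 0, 0, -4.7, 1], [0, 1.1, 0.1, 0, 0, -4.7, 1], [-0.1, 1.1, 0.1, 0, 0, -4.7, 1], [-0.2, 1, 0.1, 0, 0, -4.7, 1], [-0.3, 1, 0.1, 0, 0, -4.7, 1], [-0.3, 1, 0.1, 0, 0, -4.7, 1], [-0.4, 1, 0.1, 0, 0, -4.7, 1], [0, 0, 0, 0, 0, 0, 1]]

```text
time_s: 20.75
tool_pos: [0.6291, 0.1348, 0.1963]
orientation: [0.473, 0.881, -0.001, 0.002]
force: [0.1, -0.7, -0.2]
grip_width: 0.0854
```

```bash
python3 -c "
from h import *
st()
plan([*K[2],0.145],33,3,1)"
```

```text
20.75 p [0.6291 0.1348 0.1963] yaw 33.5 q [ 0.21   0.439  1.646 -0.004  1.055 -0.373] F [ 0.1 -0.7 -0.2] T [ 0.02 -0.   -0.04] w 0.0854 zt [ 0.002 -0.003 -1.   ]
[[0.02, -0.03, 1.71, 0.0, 0.1, 0.2, 1], [0.02, -0.03, 1.71, 0.0, 0.1, 0.2, 1], [0.02, -0.03, 1.71, 0.0, 0.1, 0.2, 1]]
```

>>> apply_moves:
  rows:
    - [[0, 0, 1.7, 0, 0.1, 0, 1], [0, 0, 1.7, 0, 0.1, 0, 1], [0, 0, 1.6, 0, 0.1, 0, 1], [0, 0, 0, 0, 0, 0, 1]]

```text
time_s: 21.08
tool_pos: [0.6285, 0.1346, 0.1451]
orientation: [0.479, 0.878, 0.001, -0.001]
force: [-0.8, -0.4, -0.1]
grip_width: 0.0854
```

```bash
python3 -c "
from h import *
st()
plan([*K[2],0.145],33,1,1)"
```

```text
21.08 p [0.6285 0.1346 0.1451] yaw 32.8 q [ 0.208  0.497  1.683  0.002  0.962 -0.365] F [-0.8 -0.4 -0.1] T [-0.02  0.02 -0.02] w 0.0854 zt [-0.     0.002 -1.   ]
[[0.04, -0.04, 0.01, 0.0, -0.1, -0.2, 1]]
```

>>> apply_moves:
  rows:
    - [[0, 0, 0, 0, 0, 0, -1], [0, 0, 0, 0, 0, 0, -1], [0, 0, 0, 0, 0, 0, -1], [0, 0, 0, 0, 0, 0, -1], [0, 0, 0, 0, 0, 0, -1], [0, 0, 0.05, 0, 0, 6.6, -1], [0, 0, 0.02, 0, 0, 6.6, -1], [0, 0, 0.02, 0, 0, 6.6, -1], [0, 0, 0.02, 0, 0, 6.6, -1], [0, 0, 0.02, 0, 0, 6.6, -1]]

```text
time_s: 21.92
tool_pos: [0.6284, 0.135, 0.1463]
orientation: [0.718, 0.696, 0.002, 0.0]
force: [1.2, 0.0, -5.0]
grip_width: 0.0411
```

>>> apply_moves:
  rows:
    - [[0, 0, 0.02, 0, 0, 6.6, -1]]

```text
time_s: 22.0
tool_pos: [0.6285, 0.135, 0.1461]
orientation: [0.759, 0.651, 0.002, 0.0]
force: [2.0, -0.2, -3.5]
grip_width: 0.0414
```

```bash
python3 -c "
from h import *
st()"
```

```text
22.0 p [0.6285 0.135  0.1461] yaw -8.7 q [0.208 0.494 1.684 0.002 0.96  0.36 ] F [ 2.  -0.2 -3.5] T [ 0.02 -0.13  0.15] w 0.0414 zt [ 0.003  0.002 -1.   ]
```

>>> apply_moves:
  rows:
    - [[0, 0, 0.02, 0, 0, 6.6, -1]]

```text
time_s: 22.08
tool_pos: [0.6286, 0.135, 0.146]
orientation: [0.797, 0.604, 0.002, 0.0]
force: [1.7, 0.6, -3.7]
grip_width: 0.0411
```

```bash
python3 -c "
from h import *
st()"
```

```text
22.08 p [0.6286 0.135  0.146 ] yaw -15.7 q [0.209 0.494 1.685 0.002 0.959 0.481] F [ 1.7  0.6 -3.7] T [ 0.13 -0.09  0.65] w 0.0411 zt [ 0.003  0.002 -1.   ]
```

>>> apply_moves:
  rows:
    - [[0, 0, 0.02, 0, 0, 5, -1]]

```text
time_s: 22.17
tool_pos: [0.6288, 0.135, 0.1459]
orientation: [0.824, 0.567, 0.002, 0.001]
force: [1.7, 0.1, -2.3]
grip_width: 0.0414
```

```bash
python3 -c "
from h import *
st()"
```

```text
22.17 p [0.6288 0.135  0.1459] yaw -20.9 q [2.090e-01 4.940e-01 1.685e+00 1.000e-03 9.580e-01 5.730e-01] F [ 1.7  0.1 -2.3] T [ 0.13 -0.48  1.7 ] w 0.0414 zt [ 0.004  0.001 -1.   ]
```

Knob 2 is at its stop (1.7 N m). Now knob 4.

>>> apply_moves:
  rows:
    - [[0, 0, 0, 0, 0, 0, 1], [0, 0, 0, 0, 0, 0, 1], [0, 0, 0, 0, 0, 0, 1], [0, 0, -2, 0, 0, 0, 1], [0, 0, -2, 0, 0, -2, 1], [0, 0, -1.5, 0, 0, -7, 1], [0, 0, 0, 0, 0, -7, 1]]

```text
time_s: 22.75
tool_pos: [0.6284, 0.1347, 0.2043]
orientation: [0.731, 0.682, 0.002, 0.001]
force: [0.6, -0.0, 0.4]
grip_width: 0.0852
```

```bash
python3 -c "
from h import *
st()
plan([*K[4],0.195],33,9,1)"
```

```text
22.75 p [0.6284 0.1347 0.2043] yaw -4.0 q [2.090e-01 4.280e-01 1.644e+00 1.000e-03 1.066e+00 2.780e-01] F [ 0.6 -0.   0.4] T [ 0.    0.03 -0.01] w 0.0852 zt [ 0.004  0.001 -1.   ]
[[0.84, -1.12, 0.1, 0.0, -0.0, -4.1, 1], [0.91, -1.06, 0.1, 0.0, -0.0, -4.1, 1], [0.99, -0.99, 0.1, 0.0, -0.0, -4.1, 1], [1.06, -0.92, 0.1, 0.0, -0.0, -4.1, 1], [1.12, -0.84, 0.1, 0.0, -0.0, -4.1, 1], [1.18, -0.76, 0.1, 0.0, -0.0, -4.1, 1], [1.23, -0.67, 0.1, 0.0, -0.0, -4.1, 1], [1.27, -0.58, 0.1, 0.0, -0.0, -4.1, 1], [1.31, -0.49, 0.1, 0.0, -0.0, -4.1, 1]]
```

>>> apply_moves:
  rows:
    - [[0.8, -1.1, 0.1, 0, 0, -4, 1], [0.9, -1, 0.1, 0, 0, -4, 1], [1, -1, 0.1, 0, 0, -4, 1], [1, -0.9, 0.1, 0, 0, -4, 1], [1.1, -0.8, 0.1, 0, 0, -4, 1], [1.1, -0.7, 0.1, 0, 0, -4, 1], [1.2, -0.6, 0.1, 0, 0, -4, 1], [1.2, -0.5, 0.1, 0, 0, -4, 1], [1.2, -0.4, 0.1, 0, 0, -4, 1], [0, 0, 0, 0, 0, 0, 1]]

```text
time_s: 23.58
tool_pos: [0.5353, 0.2145, 0.2005]
orientation: [0.458, 0.889, 0.004, 0.005]
force: [1.2, -0.5, 0.2]
grip_width: 0.0853
```

```bash
python3 -c "
from h import *
st()
plan([*K[4],0.145],33,3,1)"
```

```text
23.58 p [0.5353 0.2145 0.2005] yaw 35.5 q [ 0.379  0.333  1.8   -0.002  0.996 -0.239] F [ 1.2 -0.5  0.2] T [-0.03  0.05  0.05] w 0.0853 zt [ 0.013  0.004 -1.   ]
[[0.12, -0.04, 1.85, 0.2, 0.1, 0.8, 1], [0.11, -0.04, 1.85, 0.2, 0.1, 0.8, 1], [0.11, -0.03, 1.85, 0.2, 0.1, 0.8, 1]]
```

>>> apply_moves:
  rows:
    - [[0.1, 0, 1.8, 0.2, 0.1, 0.8, 1], [0, 0, 1.8, 0.2, 0.1, 0.5, 1], [0, 0, 1.8, 0.2, 0.1, 0.5, 1], [0, 0, 0, 0, 0, 0, 1]]

```text
time_s: 23.92
tool_pos: [0.538, 0.2157, 0.1481]
orientation: [0.473, 0.881, 0.003, 0.002]
force: [0.2, -0.1, -0.3]
grip_width: 0.0854
```

```bash
python3 -c "
from h import *
st()
plan([*K[4],0.145],33,1,1)"
```

```text
23.92 p [0.538  0.2157 0.1481] yaw 33.6 q [ 3.78e-01  4.05e-01  1.83e+00  1.00e-03  9.00e-01 -2.08e-01] F [ 0.2 -0.1 -0.3] T [ 0.02  0.01 -0.04] w 0.0854 zt [ 0.007  0.004 -1.   ]
[[0.36, -0.36, 0.31, 0.5, 0.0, 0.6, 1]]
```

>>> apply_moves:
  rows:
    - [[0.4, -0.4, 0.3, 0.5, 0, 0.6, 1], [0, 0, 0, 0, 0, 0, 1]]

```text
time_s: 24.08
tool_pos: [0.5329, 0.2162, 0.1454]
orientation: [0.479, 0.878, -0.001, -0.0]
force: [-1.0, -0.1, -0.3]
grip_width: 0.0857
```

```bash
python3 -c "
from h import *
st()
plan([*K[4],0.145],33,1,1)"
```

```text
24.08 p [0.5329 0.2162 0.1454] yaw 32.8 q [ 0.384  0.406  1.835 -0.002  0.902 -0.188] F [-1.  -0.1 -0.3] T [-0.01  0.01  0.04] w 0.0857 zt [-0.001 -0.002 -1.   ]
[[0.04, 0.04, 0.04, -0.1, 0.1, -0.2, 1]]
```

>>> apply_moves:
  rows:
    - [[0, 0, 0, 0, 0, 0, -1], [0, 0, 0, 0, 0, 0, -1], [0, 0, 0, 0, 0, 0, -1], [0, 0, 0, 0, 0, 0, -1], [0, 0, 0, 0, 0, 0, -1], [0, 0, 0.05, 0, 0, 6.6, -1], [0, 0, 0.02, 0, 0, 6.6, -1], [0, 0, 0.02, 0, 0, 6.6, -1], [0, 0, 0.02, 0, 0, 6.6, -1], [0, 0, 0.02, 0, 0, 6.6, -1]]

```text
time_s: 24.92
tool_pos: [0.5334, 0.2158, 0.1483]
orientation: [0.715, 0.699, 0.0, 0.001]
force: [-0.0, 0.0, -2.5]
grip_width: 0.0411
```

>>> apply_moves:
  rows:
    - [[0, 0, 0.02, 0, 0, 6.6, -1]]

```text
time_s: 25.0
tool_pos: [0.5334, 0.2158, 0.1482]
orientation: [0.756, 0.655, 0.0, 0.001]
force: [-1.1, -0.2, -1.5]
grip_width: 0.0413
```

```bash
python3 -c "
from h import *
st()"
```

```text
25.0 p [0.5334 0.2158 0.1482] yaw -8.2 q [ 0.383  0.401  1.834 -0.003  0.904  0.528] F [-1.1 -0.2 -1.5] T [0.01 0.06 0.13] w 0.0413 zt [ 0.002 -0.001 -1.   ]
```

>>> apply_moves:
  rows:
    - [[0, 0, 0.02, 0, 0, 6.6, -1]]

```text
time_s: 25.08
tool_pos: [0.5333, 0.2158, 0.1481]
orientation: [0.794, 0.608, 0.0, 0.001]
force: [-1.5, -0.3, -1.9]
grip_width: 0.0413
```

```bash
python3 -c "
from h import *
st()"
```

```text
25.08 p [0.5333 0.2158 0.1481] yaw -15.1 q [ 0.383  0.401  1.835 -0.003  0.904  0.649] F [-1.5 -0.3 -1.9] T [-0.02  0.02  0.16] w 0.0413 zt [ 0.002 -0.001 -1.   ]
```

>>> apply_moves:
  rows:
    - [[0, 0, 0.02, 0, 0, 5, -1]]

```text
time_s: 25.17
tool_pos: [0.5332, 0.2157, 0.148]
orientation: [0.821, 0.57, 0.001, 0.001]
force: [-1.7, -0.2, -0.4]
grip_width: 0.0412
```

```bash
python3 -c "
from h import *
st()"
```

```text
25.17 p [0.5332 0.2157 0.148 ] yaw -20.5 q [ 0.383  0.402  1.835 -0.003  0.904  0.742] F [-1.7 -0.2 -0.4] T [-0.04 -0.01  0.84] w 0.0412 zt [ 0.002 -0.002 -1.   ]
```

>>> apply_moves:
  rows:
    - [[0, 0, 0.02, 0, 0, 5, -1]]

```text
time_s: 25.25
tool_pos: [0.5329, 0.2155, 0.1479]
orientation: [0.846, 0.533, 0.0, 0.002]
force: [-5.5, -11.6, 1.4]
grip_width: 0.0412
```

```bash
python3 -c "
from h import *
st()"
```

```text
25.25 p [0.5329 0.2155 0.1479] yaw -25.5 q [ 0.383  0.401  1.835 -0.004  0.904  0.832] F [ -5.5 -11.6   1.4] T [-2.03  0.79  1.77] w 0.0412 zt [ 0.002 -0.003 -1.   ]
```

>>> apply_moves:
  rows:
    - [[0, 0, 0, 0, 0, 0, 1], [0, 0, 0, 0, 0, 0, 1], [0, 0, 0, 0, 0, 0, 1], [0, 0, -2, 0, 0, 0, 1], [0, 0, -2, 0, 0, 0, 1], [0, 0, -2, 0, 0, 0, 1], [0, -2, -2, 0, 0, -7, 1], [0, -2, -2, 0, 0, -7, 1]]

```text
time_s: 25.92
tool_pos: [0.4963, 0.2296, 0.2484]
orientation: [0.77, 0.638, -0.001, 0.001]
force: [0.3, -0.4, 0.0]
grip_width: 0.0852
```

```bash
python3 -c "
from h import *
st()
see('m')
z=np.load('pics/m.npz');W=cloud(z['d'],z['m'],z['T'])
p=z['p'].astype(int);red=(p[...,2]>110)&(p[...,1]<60)&(p[...,0]<60)
w=W[red]; w=w[(w[:,2]>.095)&(w[:,2]<.115)&(w[:,1]<.22)]; print('red',len(w),w.mean(0),w.min(0),w.max(0))
print(np.linalg.eigh(np.cov(w[:,:2].T)))
l=W.reshape(-1,3); c=np.array([.5806,.1754]); l=l[(np.hypot(*(l[:,:2]-c).T)<.05)&(np.hypot(*(l[:,:2]-c).T)>.024)&(l[:,2]>.098)&(l[:,2]<.112)]
A=np.c_[l[:,:2]-c,np.ones(len(l))]; s=np.linalg.lstsq(A,l[:,2],rcond=None)[0]; r=l[:,2]-A@s; m=abs(r)<.002; print('lid plane',np.linalg.lstsq(A[m],l[m,2],rcond=None)[0],m.sum())
"
```

```text
25.92 p [0.4963 0.2296 0.2484] yaw -10.8 q [ 0.432  0.241  1.808 -0.003  1.094  0.622] F [ 0.3 -0.4  0. ] T [0.03 0.03 0.03] w 0.0852 zt [-0.001 -0.004 -1.   ]
1 1875 [0.6213 0.2233] 21.2 ztop 0.1482
2 1375 [0.6279 0.1346] 21.5 ztop 0.1482
3 1257 [0.5392 0.128 ] 21.4 ztop 0.1483
4 1691 [0.5327 0.2171] 20.9 ztop 0.1484
red 563 [0.42150685 0.16935198 0.10771467] [0.39678521 0.16210355 0.10512495] [0.58292671 0.1765655  0.11202192]
EighResult(eigenvalues=array([1.50811095e-05, 2.32829533e-04]), eigenvectors=array([[-0.00703325, -0.99997527],
       [-0.99997527,  0.00703325]]))
lid plane [-0.00196427  0.00157228  0.106494  ] 3950
```

View pics/m.png

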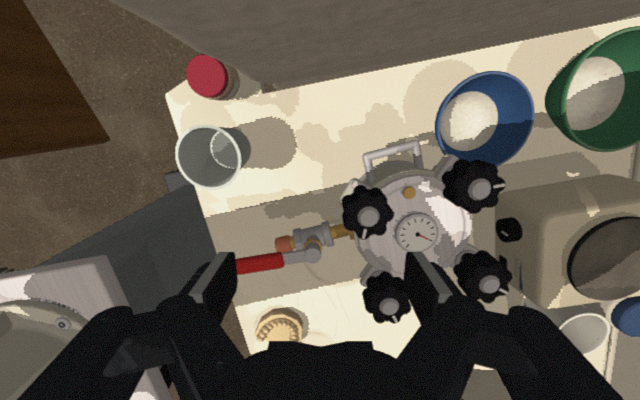

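All four tops are at 0.1482–0.1484 m and the lid plane tilts about 0.0025 rad, so the lid is level. The red lever at (260,263) is still open, about 0.1 rad from in line with the pipe. With the fingers shut, I'll go down beside its far end and sweep it round.

```bash
python3 -c "
from h import *
plan([.416,.139,.20],-1.6,5,-1)
P=arm.camera_params('side');p,d=arm.read_camera('side');cv2.imwrite('pics/m_side.png',cv2.resize(p[130:250,200:400],None,fx=4,fy=4))"
```

```text
[[-2.09, -1.23, 1.05, 0.0, 0.0, -1.7, -1], [-2.05, -1.29, 1.05, 0.0, 0.0, -1.7, -1], [-2.01, -1.35, 1.05, 0.0, 0.0, -1.7, -1], [-1.97, -1.41, 1.05, 0.0, 0.0, -1.7, -1], [-1.93, -1.47, 1.05, 0.0, 0.0, -1.7, -1]]
```

>>> apply_moves:
  rows:
    - [[-1.7, -1.7, 0.9, 0, 0, -2, -1], [-1.7, -1.7, 0.9, 0, 0, -2, -1], [-1.7, -1.7, 0.9, 0, 0, -2, -1], [-1.7, -1.7, 0.9, 0, 0, -2, -1], [-1.7, -1.7, 0.9, 0, 0, -2, -1], [0, 0, 0, 0, 0, 0, -1]]

```text
time_s: 26.52
tool_pos: [0.4015, 0.1547, 0.2027]
orientation: [0.709, 0.705, 0.004, 0.003]
force: [-1.4, 0.3, 0.9]
grip_width: 0.0124
```

```bash
python3 -c "
from h import *
st()
plan([.416,.138,.118],-1.6,4,-1)
see('n')
z=np.load('pics/n.npz');W=cloud(z['d'],z['m'],z['T'])
p=z['p'].astype(int);red=(p[...,2]>110)&(p[...,1]<60)&(p[...,0]<60)
w=W[red]; w=w[(w[:,2]>.1)&(w[:,2]<.112)&(w[:,1]<.22)&(w[:,0]<.5)]; print('red',len(w),w.mean(0),w.min(0),w.max(0))
"
```

```text
26.52 p [0.4015 0.1547 0.2027] yaw -0.3 q [ 0.366  0.109  2.091 -0.003  0.931  0.373] F [-1.4  0.3  0.9] T [-0.03 -0.02 -0.  ] w 0.0124 zt [ 0.01   0.002 -1.   ]
[[-0.42, 0.34, 2.12, 0.1, -0.0, 0.3, -1], [-0.41, 0.35, 2.12, 0.1, -0.0, 0.3, -1], [-0.41, 0.36, 2.12, 0.1, -0.0, 0.3, -1], [-0.41, 0.37, 2.12, 0.1, -0.0, 0.3, -1]]
1 0
2 703 [0.6218 0.1317] 19.9 ztop 0.1472
3 2312 [0.5389 0.1284] 21.5 ztop 0.1482
4 3502 [0.5323 0.2169] 21.4 ztop 0.1483
red 1166 [0.4191013  0.16933884 0.10748125] [0.39396781 0.16174689 0.1011156 ] [0.44445961 0.17701759 0.11026815]
```

View pics/n.png

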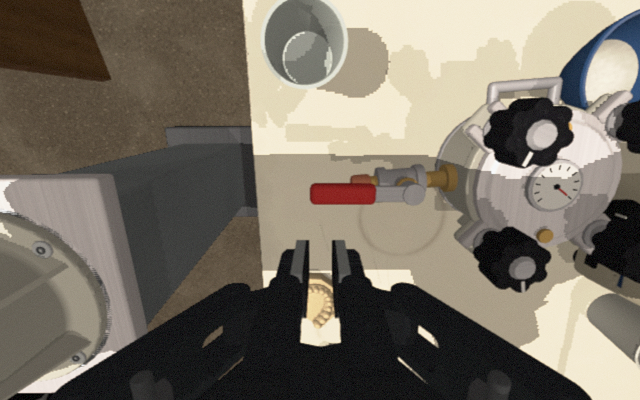

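The red grip runs from (310,194) to (376,194) with its top at 0.1075 m, and the fingers are nearly shut. I'll move sideways first, then down.

>>> apply_moves:
  rows:
    - [[-1.7, 1.4, 0, 0.3, 0, 1, -1], [0, 0, 0, 0, 0, 0, -1]]

```text
time_s: 26.73
tool_pos: [0.4195, 0.1389, 0.2041]
orientation: [0.717, 0.697, 0.005, 0.002]
force: [-0.2, 0.3, 1.1]
grip_width: 0.0001
```

```bash
python3 -c "
from h import *
st()
plan([.416,.138,.118],-1.6,5,-1)
"
```

```text
26.73 p [0.4195 0.1389 0.2041] yaw -1.6 q [3.160e-01 1.260e-01 2.068e+00 1.000e-03 9.380e-01 3.430e-01] F [-0.2  0.3  1.1] T [-0.03  0.02  0.02] w 0.0001 zt [ 0.01   0.004 -1.   ]
[[-0.03, -0.08, 1.72, 0.1, -0.0, 0.0, -1], [-0.03, -0.08, 1.72, 0.1, -0.0, 0.0, -1], [-0.02, -0.08, 1.72, 0.1, -0.0, 0.0, -1], [-0.02, -0.08, 1.72, 0.1, -0.0, 0.0, -1], [-0.02, -0.07, 1.72, 0.1, -0.0, 0.0, -1]]
```

>>> apply_moves:
  rows:
    - [[0, -0.1, 1.7, 0.1, 0, 0, -1], [0, -0.1, 1.7, 0.1, 0, 0, -1], [0, -0.1, 1.7, 0.1, 0, 0, -1], [0, -0.1, 1.7, 0.1, 0, 0, -1], [0, 0, 1.5, 0.1, 0, 0, -1], [0, 0, 0, 0, 0, 0, -1]]

```text
time_s: 27.23
tool_pos: [0.426, 0.1427, 0.12]
orientation: [0.72, 0.694, 0.008, 0.001]
force: [-0.8, 0.1, 0.1]
grip_width: -0.0
```

```bash
python3 -c "
from h import *
st()
plan([.416,.1495,.118],-1.6,2,-1)
p,d=arm.read_camera('wrist');cv2.imwrite('pics/o.png',p)
"
```

```text
27.23 p [0.426  0.1427 0.12  ] yaw -2.1 q [0.317 0.273 2.125 0.007 0.729 0.349] F [-0.8  0.1  0.1] T [-0.    0.01  0.01] w -0.0 zt [ 0.013  0.009 -1.   ]
[[0.32, -0.52, 0.09, 0.4, -0.3, -0.3, -1], [0.32, -0.51, 0.1, 0.4, -0.3, -0.3, -1]]
```

View pics/o.png

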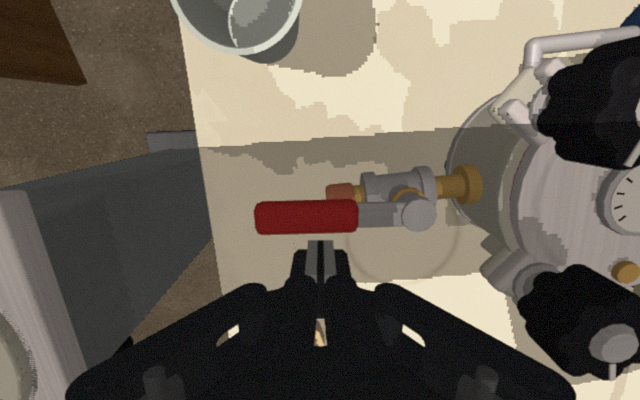

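The shut fingertips at (320,245) stand just beside the grip. I'll shift a little outward and start the sweep.

>>> apply_moves:
  rows:
    - [[0.2, -1, 0.1, 0.6, -0.5, 0, -1], [0.4, 0, 0.1, 0, 0, 0.5, -1], [0.6, -0.2, 0, 0, 0, 6, -1], [0.7, -0.2, 0, 0, 0, 6.6, -1], [0.7, -0.2, 0, 0, 0, 6.6, -1]]

```text
time_s: 27.7
tool_pos: [0.4144, 0.171, 0.1215]
orientation: [0.832, 0.555, 0.001, 0.002]
force: [0.7, -3.0, -2.0]
grip_width: -0.0002
```

```bash
cat >> h.py <<'E'
def vent():
    s=arm.state(); st(); piv=np.array([.4759,.1675]); M=R.from_quat(s["orientation"]).as_matrix()
    print('TCP rel pivot in tool xy (mm)',np.round(M[:2,:2].T@(np.array(s["tool_pos"][:2])-piv)*1000,1),'angle to go',round(yaw(s)+85.7,1))
E
python3 -c "
from h import *
vent()
"
```

```text
27.7 p [0.4144 0.171  0.1215] yaw -22.5 q [ 0.39   0.274  2.118 -0.004  0.747  0.786] F [ 0.7 -3.  -2. ] T [-0.53 -0.    0.02] w -0.0002 zt [ 0.003 -0.002 -1.   ]
TCP rel pivot in tool xy (mm) [-20.4 -58.1] angle to go 63.2
```

>>> apply_moves:
  rows:
    - [[0.7, -0.2, 0.3, 0, 0, 6.6, -1], [0.7, -0.2, 0.1, 0, 0, 6.6, -1], [0.7, -0.2, 0, 0, 0, 6.6, -1], [0.7, -0.2, 0, 0, 0, 6.6, -1], [0.7, -0.2, 0, 0, 0, 6.6, -1]]

```text
time_s: 28.12
tool_pos: [0.4252, 0.2069, 0.121]
orientation: [0.96, 0.282, 0.001, 0.003]
force: [-1.3, -2.3, -1.6]
grip_width: 0.0
```

```bash
python3 -c "
from h import *
vent()
"
```

```text
28.12 p [0.4252 0.2069 0.121 ] yaw -57.3 q [ 0.453  0.308  2.068 -0.008  0.765  1.459] F [-1.3 -2.3 -1.6] T [-0.4   0.26  0.01] w 0.0 zt [ 0.003 -0.005 -1.   ]
TCP rel pivot in tool xy (mm) [-21.4 -60.6] angle to go 28.4
```

>>> apply_moves:
  rows:
    - [[0.75, -0.15, 0.1, 0, 0, 6.6, -1], [0.75, -0.15, 0.1, 0, 0, 6.6, -1], [0.75, -0.15, 0, 0, 0, 6.6, -1]]

```text
time_s: 28.37
tool_pos: [0.442, 0.2225, 0.1212]
orientation: [0.995, 0.103, 0.001, 0.003]
force: [-2.1, -1.5, -2.0]
grip_width: 0.0001
```

```bash
python3 -c "
from h import *
vent()
p,d=arm.read_camera('wrist');cv2.imwrite('pics/p.png',p)
"
```

```text
28.37 p [0.442  0.2225 0.1212] yaw -78.2 q [ 0.467  0.336  2.021 -0.008  0.785  1.837] F [-2.1 -1.5 -2. ] T [-0.27  0.46 -0.02] w 0.0001 zt [ 0.002 -0.006 -1.   ]
TCP rel pivot in tool xy (mm) [-21.9 -60.8] angle to go 7.5
```

View pics/p.png

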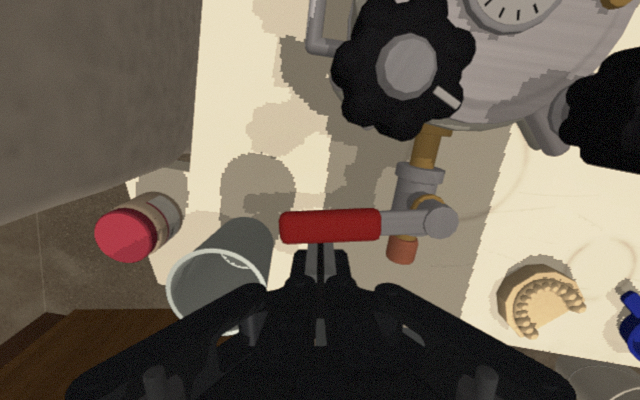

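The fingers press on the grip at (322,240). It's nearly square across the pipe, with roughly 8° to go, so I'll push in small steps until the force jumps.

>>> apply_moves:
  rows:
    - [[0.75, -0.1, 0.1, 0, 0, 5, -1]]

```text
time_s: 28.5
tool_pos: [0.4496, 0.2261, 0.1212]
orientation: [0.998, 0.056, 0.001, 0.003]
force: [-2.1, -2.7, 1.3]
grip_width: 0.0002
```

>>> apply_moves:
  rows:
    - [[0.4, 0, 0, 0, 0, 2.5, -1]]

```text
time_s: 28.58
tool_pos: [0.4526, 0.2272, 0.1215]
orientation: [0.999, 0.033, 0.0, 0.003]
force: [-11.9, 6.0, -0.7]
grip_width: 0.0002
```

>>> apply_moves:
  rows:
    - [[0.3, 0, 0, 0, 0, 0, -1]]

```text
time_s: 28.67
tool_pos: [0.4528, 0.2273, 0.1214]
orientation: [0.999, 0.033, -0.003, 0.003]
force: [-14.8, 0.7, 4.4]
grip_width: -0.0
```

```bash
python3 -c "
from h import *
vent()
"
```

```text
28.67 p [0.4528 0.2273 0.1214] yaw -86.3 q [ 0.464  0.354  1.992 -0.004  0.803  1.973] F [-14.8   0.7   4.4] T [0.12 2.4  0.02] w -0.0 zt [-0.005 -0.006 -1.   ]
TCP rel pivot in tool xy (mm) [-19.2 -61.2] angle to go -0.6
```

The force rose to 15 N with no more motion, so the lever is against its stop. Back away, lift and check.

>>> apply_moves:
  rows:
    - [[-1, 0, 0, 0, 0, 0, -1], [-1, 0, 0, 0, 0, 0, -1], [-0.5, 0, -3, 0, 0, 0, -1], [0, 0, -3.5, 0, 0, 0, -1], [-0.5, 0, -3.5, 0, 0, 0, -1], [0, 0, -2, 0, 0, 0, -1], [0, 0, 0, 0, 0, 0, -1]]

```text
time_s: 29.25
tool_pos: [0.4172, 0.2267, 0.2482]
orientation: [0.999, 0.04, -0.002, 0.003]
force: [0.2, 0.2, 0.5]
grip_width: -0.0003
```

```bash
python3 -c "
from h import *
st(); see('q')
z=np.load('pics/q.npz');W=cloud(z['d'],z['m'],z['T'])
p=z['p'].astype(int);red=(p[...,2]>110)&(p[...,1]<60)&(p[...,0]<60)
w=W[red]; w=w[(w[:,2]>.098)&(w[:,2]<.112)&(w[:,0]<.51)&(w[:,1]<.28)]; print('red',len(w),w.mean(0),w.min(0),w.max(0))
v=np.linalg.eigh(np.cov(w[:,:2].T))[1][:,1]; a=np.degrees(np.arctan2(v[1],v[0]))%180; print('lever yaw',a,'vent',np.radians(184.3-a))
l=W.reshape(-1,3); c=np.array([.5806,.1754]); rr=np.hypot(*(l[:,:2]-c).T); l=l[(rr<.05)&(rr>.024)&(l[:,2]>.098)&(l[:,2]<.112)]
A=np.c_[l[:,:2]-c,np.ones(len(l))]; s=np.linalg.lstsq(A,l[:,2],rcond=None)[0]; m=abs(l[:,2]-A@s)<.002; print('lid plane',np.linalg.lstsq(A[m],l[m,2],rcond=None)[0],m.sum())
for t in ('tumbler','jar_wax'):
    print(t,[(np.round(r['centre'],3).tolist(),round(r['p'],2)) for r in arm.look_for(t,'scene')][:2])
"
```

```text
29.25 p [0.4172 0.2267 0.2482] yaw -85.4 q [ 0.497  0.129  1.949 -0.004  1.069  1.99 ] F [0.2 0.2 0.5] T [ 0.02 -0.02 -0.  ] w -0.0003 zt [-0.004 -0.006 -1.   ]
1 0
2 0
3 2798 [0.5387 0.1278] 21.2 ztop 0.1483
4 2787 [0.5322 0.2163] 21.2 ztop 0.1485
red 477 [0.47376687 0.22497045 0.10729207] [0.46221128 0.19897837 0.10392799] [0.48045975 0.24850749 0.10959799]
lever yaw 95.10415093531601 vent 1.5567612452906403
lid plane [0.00476357 0.0005054  0.10663875] 3934
tumbler [([0.374, 0.284, 0.054], 0.67)]
jar_wax [([0.383, 0.358, 0.036], 0.94)]
```

View pics/q.png

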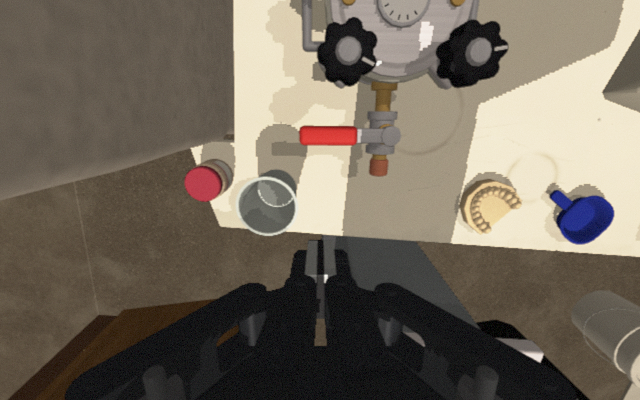

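In this picture the lever at (330,135) lies square across the pipe (measured about 1.56 rad). The tumbler at (267,205), jar and casts are in place, and the gripper is clear of everything. I'll take one more scene picture to compare the bystanders, then hand in.

```bash
python3 -c "
from h import *
arm.read_camera('scene')
for t in ('tumbler','jar_wax','cast_d'):
    print(t,[(np.round(r['centre'],3).tolist(),round(r['p'],2)) for r in arm.look_for(t,'scene')][:2])
st(); print(arm.sign_off())
"
```

```text
tumbler []
jar_wax [([0.385, 0.358, 0.036], 0.85)]
cast_d [([0.383, 0.015, 0.016], 0.83)]
29.6 p [0.4153 0.2252 0.2423] yaw -85.5 q [ 0.496  0.138  1.954 -0.004  1.066  1.99 ] F [-0.7 -0.4 -0.1] T [-0.01 -0.    0.02] w 0.0003 zt [-0.013 -0.01  -1.   ]
the job is handed in; nothing more can be done
None
```

The pot is closed and the job is handed in, at 29.6 s of the 72 s allowed. I turned the knobs in the order 1, 3, 2, 4: about 48° each in the first round, then each up to its stop in the second. After that I pushed the vent lever clockwise to its stop with the fingers shut and withdrew.

**Last checks**
- **Knobs:** Each showed a torque jump at the stop: about 1.6, 1.2, 1.7 and 1.8 N m for knobs 1 to 4. In the wrist view after the last knob, all four tops were at 0.1482–0.1484 m, down about 2.3 mm. I did not read the knob angles directly.
- **Lid:** Measured tilt was 0.0025 rad before the vent was moved and 0.005 rad after. I did not measure how central the lid is.
- **Vent lever:** It measured about 1.56 rad, with 15 N at the stop.
- **Bystanders:** The jar and the cast found with the cast_d search gave the same positions as at the start, within 2 mm. The wrist view shows that cast, the tumbler, jar and blue tray in place. cast_a was not checked separately.
- **Gripper:** It is clear of everything, with the wrist force near zero.

**What disagreed**
- **Tumbler:** The detector missed it in the final scene picture, so its place is confirmed only by the wrist view.
- **Knobs 3 and 4:** At their stops there was a short sideways force (22 N and about 13 N), which I took to be the flutes slipping in the pads. The force was gone once the gripper opened.

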